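# Re-fuse the stairwell circuit

## Task

First flip the stairwell toggle, which is on, fully over to off, towards the robot; then push every loose cartridge fuse fully home into the spring jaws of the fuse base, one to a pole, in any poles. Only when all are in, turn the ceramic isolator knob clockwise until its nose points at the raised mark on its base, and after that flip the toggle fully back to on, leaving the cup, the screwdriver and the battery case where they are.

Things in the scene. Friction and masses are not known exactly. Their poses are not given: they have to be found in the camera images.
- fuse0_mid (a point): cartridge fuse (three or four, all alike, either way round), lying on the board: white square ceramic body 54 long x 30 x 30 mm with a steel round cap 24 mm in diameter and 21 mm long on each end, 96 mm overall, 160 g. The point is its very centre, 15 mm above the board when it lies there; x runs along the fuse, z up as built
- fuse1_mid (a point): cartridge fuse (three or four, all alike, either way round), lying on the board: white square ceramic body 54 long x 30 x 30 mm with a steel round cap 24 mm in diameter and 21 mm long on each end, 96 mm overall, 160 g. The point is its very centre, 15 mm above the board when it lies there; x runs along the fuse, z up as built
- fuse2_mid (a point): cartridge fuse (three or four, all alike, either way round), lying on the board: white square ceramic body 54 long x 30 x 30 mm with a steel round cap 24 mm in diameter and 21 mm long on each end, 96 mm overall, 160 g. The point is its very centre, 15 mm above the board when it lies there; x runs along the fuse, z up as built
- fuse3_mid (a point): cartridge fuse (three or four, all alike, either way round), lying on the board: white square ceramic body 54 long x 30 x 30 mm with a steel round cap 24 mm in diameter and 21 mm long on each end, 96 mm overall, 160 g. The point is its very centre, 15 mm above the board when it lies there; x runs along the fuse, z up as built
- fuse_base: grey fuse base fixed to the board, plate 140 x 270 x 15 mm, origin at the centre of its underside: four like poles side by side, 70 mm apart along its y. In each, the sprung copper jaws spread sideways as a fuse is pushed straight down (8 to 12 N in all, then they draw it in; its weight alone does not do it) and close over its caps, which then rest on copper saddles
- seat0 (a point): pole 0 of the fuse base: the centre of a fully home fuse, 42 mm above the board; x runs along the fuse, y to the next pole, z up. Its jaws stand 31 to 45 mm either side of it along x (the 62 mm between is free for the square body and the fingers): flared mouth 27 mm wide, 66 mm above the board, lips 14 mm wide, 52 mm above the board
- seat1 (a point): pole 1 of the fuse base: the centre of a fully home fuse, 42 mm above the board; x runs along the fuse, y to the next pole, z up. Its jaws stand 31 to 45 mm either side of it along x (the 62 mm between is free for the square body and the fingers): flared mouth 27 mm wide, 66 mm above the board, lips 14 mm wide, 52 mm above the board
- seat2 (a point): pole 2 of the fuse base: the centre of a fully home fuse, 42 mm above the board; x runs along the fuse, y to the next pole, z up. Its jaws stand 31 to 45 mm either side of it along x (the 62 mm between is free for the square body and the fingers): flared mouth 27 mm wide, 66 mm above the board, lips 14 mm wide, 52 mm above the board
- seat3 (a point): pole 3 of the fuse base: the centre of a fully home fuse, 42 mm above the board; x runs along the fuse, y to the next pole, z up. Its jaws stand 31 to 45 mm either side of it along x (the 62 mm between is free for the square body and the fingers): flared mouth 27 mm wide, 66 mm above the board, lips 14 mm wide, 52 mm above the board
- isolator (a joint): angle of the white ceramic isolator knob on its screw spindle, rad; grows as it is turned clockwise seen from above (and sinks 0.8 mm per rad), range 0 to 6. At 4.0 the nose points at the mark; there is no stop there. Slight friction (0.08 N m), stays where it is left.
- isolator_grip (a point): on the knob's axis, at the height to grip its upright grip bar, 49 to 53 mm above the board; x runs along the bar towards the nose, z up. The bar is 60 long, 18 thick, 40 mm tall, and rises from a round skirt 76 mm in diameter; the skirt's upper face lies 25 mm below this point, the top of the bar 15 mm above it
- isolator_nose (a point): tip of the nose on the rim of the knob's skirt, 50 mm from the axis (16 mm wide, with a brass strip on top)
- isolator_mark (a point): the mark: top of the one raised grey block, 14 x 16 x 22 mm, at the edge of the knob's fixed round grey base (104 mm in diameter, 14 mm thick), 60 mm from the axis
- stair_switch (a joint): stairwell toggle switch, rad: 0 off (lever leans to the robot's side, -x of its point), 1.0 fully on (leans away, +x); stays where it is left, needs about 1 N at the ball. It starts on
- stair_switch_tip (a point): centre of the black ball, 26 mm in diameter, at the end of the switch's steel lever: 80 mm from its hinge, which lies 22 mm above the board; the ball is 92 mm above the board when off or on. The lever is 10 mm thick and swings about the point's y axis (its x is level, pointing to on, when off, and dips as the lever goes over), 0.5 rad to either side of upright. Its white block is 70 x 50 x 25 mm
- cup: stainless steel cup standing on the board, 76 mm wide, 90 mm tall, to be left alone; origin at the centre of its underside
- screwdriver: red-handled screwdriver lying on the board, to be left alone
- battery_case: white plastic battery case with a snap latch, 85 x 130 x 45 mm, to be left alone; origin at the centre of its underside
Not all that is in view belongs to the job. What is shaped like the part that bears fuse3_mid but yellow is not meant.

How it is judged:
On the way, in this order (a step that is already met when the one before it is completed fails the run):
1. the stairwell switch is fully off (value of joint stair_switch below 0.15 rad), for 0.2 s.
2. every fuse is home in a pole of the fuse base (((horizontal distance between fuse0_mid and seat0 below 0.007 m and z of fuse0_mid in the frame of seat0 between -0.0035 and 0.0035 m and angle between the x axis of fuse0_mid and the x axis of seat0, either way round below 0.08 rad) or (horizontal distance between fuse0_mid and seat1 below 0.007 m and z of fuse0_mid in the frame of seat1 between -0.0035 and 0.0035 m and angle between the x axis of fuse0_mid and the x axis of seat1, either way round below 0.08 rad) or (horizontal distance between fuse0_mid and seat2 below 0.007 m and z of fuse0_mid in the frame of seat2 between -0.0035 and 0.0035 m and angle between the x axis of fuse0_mid and the x axis of seat2, either way round below 0.08 rad) or (horizontal distance between fuse0_mid and seat3 below 0.007 m and z of fuse0_mid in the frame of seat3 between -0.0035 and 0.0035 m and angle between the x axis of fuse0_mid and the x axis of seat3, either way round below 0.08 rad)) and ((horizontal distance between fuse1_mid and seat0 below 0.007 m and z of fuse1_mid in the frame of seat0 between -0.0035 and 0.0035 m and angle between the x axis of fuse1_mid and the x axis of seat0, either way round below 0.08 rad) or (horizontal distance between fuse1_mid and seat1 below 0.007 m and z of fuse1_mid in the frame of seat1 between -0.0035 and 0.0035 m and angle between the x axis of fuse1_mid and the x axis of seat1, either way round below 0.08 rad) or (horizontal distance between fuse1_mid and seat2 below 0.007 m and z of fuse1_mid in the frame of seat2 between -0.0035 and 0.0035 m and angle between the x axis of fuse1_mid and the x axis of seat2, either way round below 0.08 rad) or (horizontal distance between fuse1_mid and seat3 below 0.007 m and z of fuse1_mid in the frame of seat3 between -0.0035 and 0.0035 m and angle between the x axis of fuse1_mid and the x axis of seat3, either way round below 0.08 rad)) and ((horizontal distance between fuse2_mid and seat0 below 0.007 m and z of fuse2_mid in the frame of seat0 between -0.0035 and 0.0035 m and angle between the x axis of fuse2_mid and the x axis of seat0, either way round below 0.08 rad) or (horizontal distance between fuse2_mid and seat1 below 0.007 m and z of fuse2_mid in the frame of seat1 between -0.0035 and 0.0035 m and angle between the x axis of fuse2_mid and the x axis of seat1, either way round below 0.08 rad) or (horizontal distance between fuse2_mid and seat2 below 0.007 m and z of fuse2_mid in the frame of seat2 between -0.0035 and 0.0035 m and angle between the x axis of fuse2_mid and the x axis of seat2, either way round below 0.08 rad) or (horizontal distance between fuse2_mid and seat3 below 0.007 m and z of fuse2_mid in the frame of seat3 between -0.0035 and 0.0035 m and angle between the x axis of fuse2_mid and the x axis of seat3, either way round below 0.08 rad)) and ((horizontal distance between fuse3_mid and seat0 below 0.007 m and z of fuse3_mid in the frame of seat0 between -0.0035 and 0.0035 m and angle between the x axis of fuse3_mid and the x axis of seat0, either way round below 0.08 rad) or (horizontal distance between fuse3_mid and seat1 below 0.007 m and z of fuse3_mid in the frame of seat1 between -0.0035 and 0.0035 m and angle between the x axis of fuse3_mid and the x axis of seat1, either way round below 0.08 rad) or (horizontal distance between fuse3_mid and seat2 below 0.007 m and z of fuse3_mid in the frame of seat2 between -0.0035 and 0.0035 m and angle between the x axis of fuse3_mid and the x axis of seat2, either way round below 0.08 rad) or (horizontal distance between fuse3_mid and seat3 below 0.007 m and z of fuse3_mid in the frame of seat3 between -0.0035 and 0.0035 m and angle between the x axis of fuse3_mid and the x axis of seat3, either way round below 0.08 rad))), for 0.2 s.
3. the isolator's nose points at the mark (value of joint isolator between 3.85 and 4.15 rad), for 0.2 s.
4. the stairwell switch is fully on again (value of joint stair_switch above 0.85 rad), for 0.2 s.
At the end, for the whole second after the job is handed in: Every fuse lies in a pole of the fuse base, centred within 7 mm, at its seated height within 3.5 mm and along the pole within 0.08 rad, at rest; the isolator knob stands at 4.0 rad within 0.15 (nose at the mark); the stairwell switch stands beyond 0.85 rad (all of step 2 and all of step 3 and value of joint stair_switch above 0.85 rad and linear speed of each of fuse0, fuse1, fuse2, fuse3 below 0.02 m/s); the robot touches nothing.
It fails at once if the cup is shoved more than 30 mm (distance of cup from where it was at the start of the episode above 0.03 m).
It fails at once if the screwdriver is shoved more than 30 mm (distance of screwdriver from where it was at the start of the episode above 0.03 m).
It fails at once if the battery case is shoved more than 30 mm (distance of battery_case from where it was at the start of the episode above 0.03 m).
It fails at once if the cup is tipped (angle between cup's own z axis and vertical above 0.5 rad).
Of fuse0, fuse1, fuse2, fuse3 only 3 to 4 are there at a start; the rules pass over those that are not, and their reading is None.
At some moment in a run one of fuse0, fuse1, fuse2, fuse3 may be knocked a few centimetres aside while the robot is not near it.
Once in a run the grip may slacken for a moment while it holds something.
It also fails if it takes over 210 s, if anything falls off the work surface, if the arm or the gripper's body presses on something with over 40 N, if the wrist force passes 120 N, or if a joint passes its speed limit or range.

## Robot

A 6-joint arm with a two-finger parallel gripper is mounted at the origin on the work surface. World frame = base frame: x ahead of the robot, y to its left, z up, the work surface at z = 0. Lengths are in m, angles in rad, forces in N, time in s.
With the tool pointing down it reaches from about 0.25 to 0.8 m from the base axis. Payload 8.5 kg.
Tool frame: the origin (TCP) lies at the very end of the fingers, on their centre line; the grasp point (between the pads) lies 19 mm behind it (manip.grip_point_offset is the distance from the TCP to the grasp point, in m); z points along the fingers, y is the line along which they close (so a half turn about z gives the same grasp; the last joint's range is limited). The gripper opens to 85 mm and grips with 20 to 120 N. Pads are 22 mm wide; open, the fingers measure 114 mm over their backs; the gripper's body (76 mm by 85 mm) begins 54 mm behind the grasp point. The pads swing forward as they close: fully open they stand 13 mm farther back than shut.
Start: joints at [-1.319, 0.238, -0.013, 1.319, 0, 1.571], TCP at [0.131, -0.508, 0.2] pointing down, gripper open.
Joint ranges: [-2.66, 2.66], [-1.03, 1.9], [-1.14, 1.46], [-1.82, 2.27], [-1.45, 1.34], [-3.14, 3.14]. Speed limits (rad/s): [2.22, 2.22, 2.79, 3.14, 3.14, 3.14].

## Interface

Orientations are given as a rotation vector (axis times angle).
In Python, from bench import readout, get_image, manip gives the robot as it stands.
- The arm moves only by the tool drive_tool, never from a script. Its argument "targets" is a list of rows, each a list of 7 numbers: the shift along the tool's x, y, z in mm, then the turn, a rotation vector about the tool's x, y, z in rad, then the finger opening in mm, from 0 to 85.4. In form: [[dx, dy, dz, rx, ry, rz, hand], ...]. A call has exactly 8 rows; each row shifts and turns the commanded pose from where the row before left it, along the tool's axes as they then stand; what a row does not reach is not made up. A row lasts 1/8 s, in which the tool goes at most 62.5 mm and 10.7 degrees, less where a joint would pass 70% of its speed; a pose out of reach is approached as far as the arm can. A call with a gripper value outside its range is refused whole. The fingers move at their own pace and stop on an object; "newtons" is the grip in N (left out, the last holds). Time passes only in rows, so rows that do not move let the fingers close, or fill a call up. It gives the time, the measured TCP pose, the force, the opening and the grip force at its end, in the units of the state.
- readout.sense(): the state, without advancing time (a new reading comes with each control period).
- get_image(name): name is "scene" or "top"; returns a dict with "pixels" (420x560x3 uint8, blue, green, red), "camera_matrix" (3x3 intrinsics, pixels), "k1" (the pictures are not rectified: a ray, as slopes to the right and down, at radius r is drawn at 1 + k1 r^2 times it, then the intrinsics apply), "R" (3x3) and "t" (3): a world point X has camera coordinates R X + t. Camera axes: x right, y down, z forward; pixel columns grow to the right and rows downward; lengths in m; the calibration is good to about 2 mm. A picture is of the moment at which its call begins. There is no depth.
- manip.job_done(): hands the job in; it is judged then, once.
The state is a dict: "time_s": time; "qpos": joint angles; "qvel": joint speeds; "joint_efforts": joint torques, N m; "eef_pos": TCP position; "tool_rot": TCP orientation; "force": force on the tool from outside, world axes, zero at the start; "wrist_torque": the same for the moment, N m; "gripper_width": finger opening in m; "gripper_force": force on a finger pad.
Only numpy, scipy, OpenCV 4.12 (cv2) and the standard library are available. Lean on these libraries where they do the work, as an engineer would, in place of code of your own. Each camera call takes 0.05 s, during which the arm holds its last target. There are 200 camera calls.

## Working session

There is one attempt and no reset: what is moved stays moved. The work goes in short steps, Python scripts to look and compute and a tool call to move; the robot and the scene stay as the last step left them, time stands still between calls to the robot, and variables do not carry over. Pictures are saved under pics/ and viewed, at most 14 in all, crops included, and the job is handed in when it is done.

Besides the shell and the picture viewer there is one more tool, called after "Request:" in YAML: its name, and indented under it one key for each argument. drive_tool: Moves the arm, as the interface text tells. Its arguments: {"type":"object","properties":{"targets":{"type":"array","items":{"type":"array","items":{"type":"number"}}},"newtons":{"type":"number"}},"required":["targets"]}

```bash
mkdir -p pics
cat > h.py <<'E'
import numpy as np, cv2
from bench import readout, get_image, manip
from scipy.spatial.transform import Rotation as Ro
def grab(n,save=None):
    im=get_image(n)
    if save: cv2.imwrite('pics/'+save,im['pixels'])
    return im
def ray(im,uv,z):
    K=np.array(im['camera_matrix']);R=np.array(im['R']);t=np.array(im['t'])
    d=np.array([im['k1'],0,0,0,0],float)
    p=cv2.undistortPoints(np.array(uv,float).reshape(-1,1,2),K,d)[:,0]
    C=-R.T@t; D=np.c_[p,np.ones(len(p))]@R
    return C+D*((z-C[2])/D[:,2])[:,None]
def proj(im,X):
    K=np.array(im['camera_matrix']);d=np.array([im['k1'],0,0,0,0],float)
    return cv2.projectPoints(np.array(X,float).reshape(-1,1,3),cv2.Rodrigues(np.array(im['R']))[0],np.array(im['t'],float),K,d)[0][:,0]
E
python3 - <<'E'
from h import *
for n in('top','scene'):
    im=grab(n,n+'0.png');print(n,im['camera_matrix'],im['k1'],-np.array(im['R']).T@np.array(im['t']),np.array(im['R']).round(2).tolist())
s=readout.sense();print(s)
E
```

```text
top [[416.90620647   0.         272.68932501]
 [  0.         416.90620647 213.73140108]
 [  0.           0.           1.        ]] -0.02727329376249029 [ 0.44414136 -0.00854132  0.99767798] [[-0.03, -1.0, 0.01], [-0.99, 0.03, -0.14], [0.14, -0.01, -0.99]]
scene [[493.54121373   0.         278.72135975]
 [  0.         493.54121373 210.53182928]
 [  0.           0.           1.        ]] 0.01936558116330013 [1.19575477 0.51137885 1.0119039 ] [[-0.67, 0.75, 0.01], [0.55, 0.51, -0.66], [-0.5, -0.43, -0.75]]
{'time_s': 0.1, 'qpos': array([-1.31901598e+00,  2.38675926e-01, -1.41533764e-02,  1.31918843e+00,
        1.61123911e-05,  1.57078276e+00]), 'qvel': array([-0.00044071, -0.00287192,  0.00142123,  0.00064417,  0.00056288,
       -0.0011223 ]), 'joint_efforts': array([-1.15786265e-04, -5.39720893e+01,  3.46999061e+01,  1.34501039e-02,
       -3.71136389e-05, -1.13292168e-05]), 'eef_pos': array([ 0.13069819, -0.5080585 ,  0.19987192]), 'tool_rot': array([-3.11552417e+00, -3.94320541e-01,  2.15687356e-04]), 'force': array([-0.2662638 , -0.54351043,  0.54534193]), 'wrist_torque': array([ 0.03115679,  0.02524625, -0.03812591]), 'gripper_force': 0.0, 'gripper_width': 0.08517396264646523}
```

View pics/top0.png

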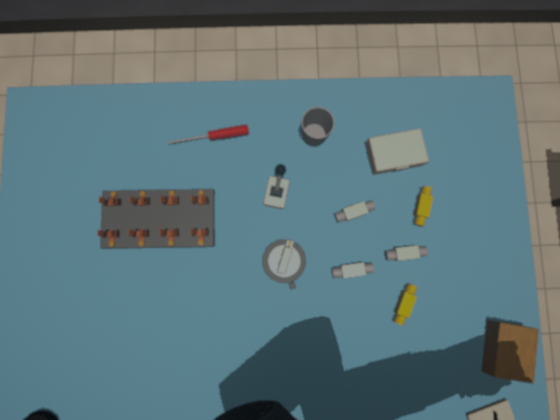

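View pics/scene0.png

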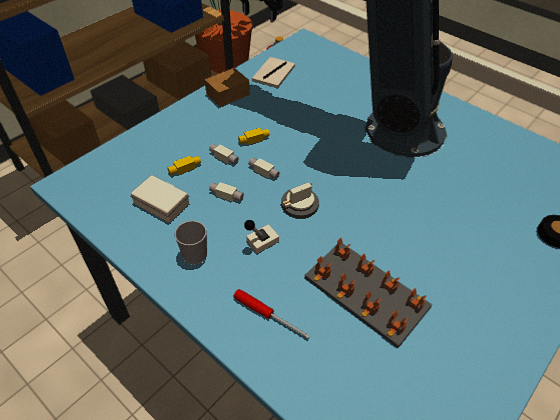

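The top view shows white fuses at (355,211), (353,270) and (407,253); the yellow ones are decoys. It also shows the fuse base at (158,218), the knob at (285,261) with its nose up at (290,243) and the mark at (292,285), and the toggle ball at (280,170).

Run:
```python
from h import *
top=grab('top');sc=grab('scene')
s=readout.sense();print('tcp px',proj(top,[s['eef_pos']]),proj(sc,[s['eef_pos']]), proj(top,[[0,0,0]]),proj(sc,[[0,0,0]]))
def blobs(im,m,mn,mx=9999):
    n,l,st,c=cv2.connectedComponentsWithStats(m.astype(np.uint8),connectivity=8)
    return [(i,l==i,st[i],c[i]) for i in range(1,n) if mn<=st[i,4]<=mx]
def rect(mask):
    return cv2.minAreaRect(cv2.findContours(mask.astype(np.uint8),0,2)[0][0])
im=top['pixels'];hsv=cv2.cvtColor(im,cv2.COLOR_BGR2HSV);H,S,V=cv2.split(hsv)
print('samples',[hsv[v,u].tolist() for u,v in((355,211),(341,217),(372,206),(300,350),(158,218),(285,275),(290,243),(292,285),(288,255))])
table=(H>90)&(H<112)&(S>80)
obj=~table
roi=np.zeros_like(obj);roi[195:290,325:430]=1
for i,m,st,c in blobs(top,obj&roi&(~((H>15)&(H<40)&(S>120))),150):
    print('obj',st.tolist(),c.round(1))
wh=(S<60)&(V>120)
for i,m,st,c in blobs(top,wh,60):
    r=rect(m);b=ray(top,cv2.boxPoints(r),.03)
    e=b[1]-b[0];f=b[2]-b[1]; 
    L=e if np.hypot(*e[:2])>np.hypot(*f[:2]) else f
    print('white',c.round(1),st[4],'pos',ray(top,[r[0]],.03)[0].round(4),'ang',np.arctan2(L[1],L[0]).round(3),np.hypot(*e[:2]).round(4),np.hypot(*f[:2]).round(4))
cop=((H<14)&(S>120)&(V>40))
for i,m,st,c in blobs(top,cop,25,400): print('cop',c.round(1),st.tolist(),ray(top,[c],.05)[0].round(4))
b=np.zeros_like(obj);b[180:255,93:222]=1
for i,m,st,c in blobs(top,(obj|cop)&(b>0),2000):
    r=rect(m);q=ray(top,cv2.boxPoints(r),.015);print('base',q.round(4).tolist(),q.mean(0))
# enlarge crop
c=cv2.resize(im[150:300,250:440],None,fx=4,fy=4,interpolation=cv2.INTER_CUBIC);cv2.imwrite('pics/topc.png',c)
c=cv2.resize(sc['pixels'][180:270,190:340],None,fx=5,fy=5,interpolation=cv2.INTER_CUBIC);cv2.imwrite('pics/scc.png',c)
```

```text
tcp px [[544.34070464 434.27211978]] [[259.29561094  30.55399406]] [[270.43917753 470.64543586]] [[404.42756373 129.85011621]]
samples [[46, 21, 159], [10, 12, 133], [9, 14, 131], [98, 107, 76], [20, 9, 86], [94, 13, 159], [20, 67, 152], [60, 5, 94], [56, 11, 158]]
obj [334, 200, 42, 23, 572] [354.7 210.7]
obj [385, 244, 44, 18, 584] [406.4 252.7]
obj [331, 261, 44, 18, 587] [352.6 270. ]
white [314.8 131. ] 189 pos [ 0.7773 -0.1279  0.03  ] ang -1.595 0.0461 0.0302
white [398.8 149.1] 1902 pos [ 0.7258 -0.33    0.03  ] ang -1.406 0.135 0.0915
white [187. 138.] 60 pos [0.7679 0.1788 0.03  ] ang -1.392 0.0954 0.0059
white [276.  192.3] 483 pos [ 0.6314 -0.0306  0.03  ] ang -0.22 0.0717 0.0526
white [355.7 210.2] 401 pos [ 0.5816 -0.2164  0.03  ] ang -1.249 0.0946 0.0335
white [284.1 260. ] 881 pos [ 0.4711 -0.0428  0.03  ] ang -2.771 0.075 0.0801
white [408.1 252.8] 399 pos [ 0.478  -0.3326  0.03  ] ang -1.45 0.0941 0.032
white [353.5 270.3] 411 pos [ 0.4417 -0.2034  0.03  ] ang -1.45 0.0946 0.0313
white [410.2 307. ] 71 pos [ 0.3578 -0.3268  0.03  ] ang -0.482 0.0999 0.0259
white [495.  412.4] 516 pos [ 0.1226 -0.4996  0.03  ] ang -1.615 0.0408 0.1054
cop [200.9 199. ] [198, 195, 7, 9, 53] [0.6144 0.1434 0.05  ]
cop [111.2 200.5] [108, 196, 8, 9, 42] [0.6165 0.3505 0.05  ]
cop [141.2 200.4] [138, 196, 7, 9, 46] [0.6149 0.2812 0.05  ]
cop [171.4 199.7] [168, 196, 9, 8, 55] [0.6145 0.2114 0.05  ]
cop [110.6 235.4] [107, 231, 9, 11, 54] [0.5357 0.3498 0.05  ]
cop [140.4 234.7] [136, 230, 10, 11, 69] [0.5357 0.2817 0.05  ]
cop [170.7 234.4] [167, 230, 9, 11, 65] [0.5344 0.2126 0.05  ]
cop [200.4 233.8] [197, 230, 8, 10, 58] [0.5339 0.1449 0.05  ]
base [[0.6505, 0.4028, 0.015], [0.6471, 0.1177, 0.015], [0.5055, 0.1168, 0.015], [0.5087, 0.3965, 0.015]] [0.57795556 0.25844182 0.015     ]
```

View pics/topc.png

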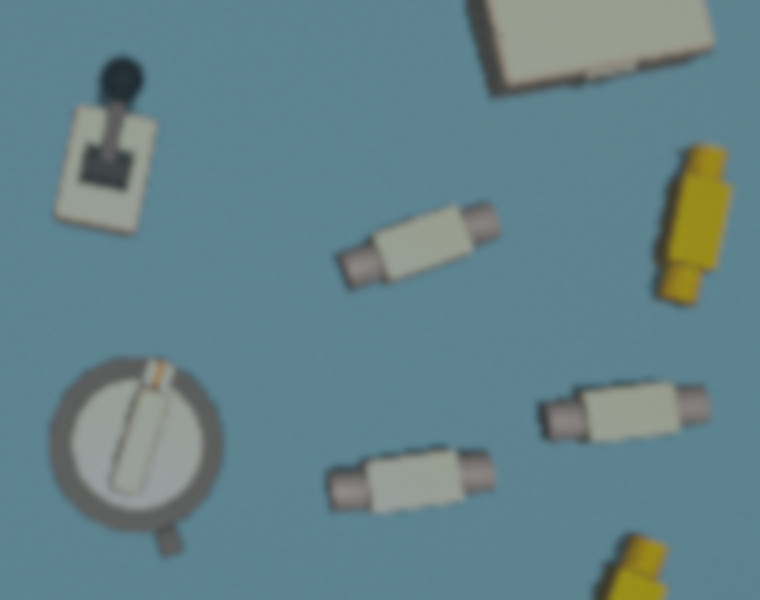

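View pics/scc.png

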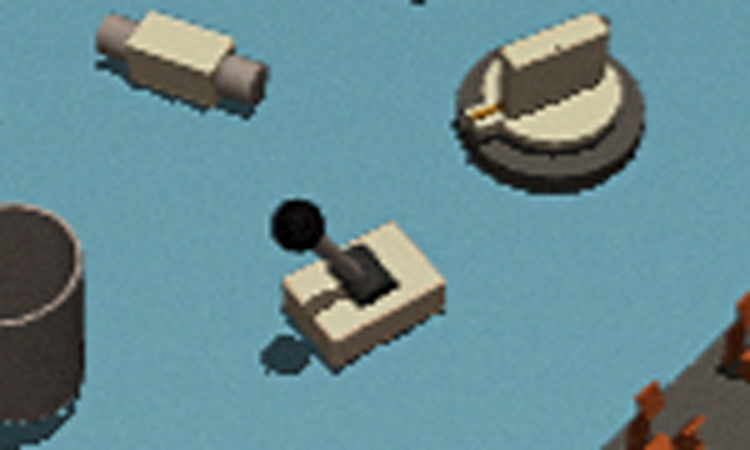

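```bash
cat >> h.py <<'E'
def blobs(m,mn,mx=99999):
    n,l,st,c=cv2.connectedComponentsWithStats(m.astype(np.uint8),connectivity=8)
    return [(l==i,st[i],c[i]) for i in range(1,n) if mn<=st[i,4]<=mx]
def hsv(im): return cv2.split(cv2.cvtColor(im['pixels'],cv2.COLOR_BGR2HSV))
def pca(im,m,z):
    v,u=np.nonzero(m);P=ray(im,np.c_[u,v],z)[:,:2];w,E=np.linalg.eigh(np.cov(P.T));d=E[:,1];d=d*np.sign(-d[1])
    return P.mean(0),np.arctan2(d[1],d[0]),np.sqrt(12*w)
def tri(ims,uvs):
    A=np.zeros((3,3));b=np.zeros(3)
    for im,uv in zip(ims,uvs):
        p0=ray(im,[uv],0)[0];p1=ray(im,[uv],.2)[0];d=(p1-p0)/np.linalg.norm(p1-p0);M=np.eye(3)-np.outer(d,d);A+=M;b+=M@p0
    return np.linalg.solve(A,b)
def where():
    s=readout.sense();M=Ro.from_rotvec(s['tool_rot']).as_matrix();return s,M,np.arctan2(M[1,0],M[0,0])
def go(p,yaw=None):
    s,M,y=where();d=M.T@(np.array(p)-s['eef_pos'])*1000
    dy=0 if yaw is None else (yaw-y+np.pi)%(2*np.pi)-np.pi
    print('t',round(s['time_s'],2),'tcp',s['eef_pos'].round(4),'yaw',round(y,3),'tilt',np.degrees(np.arccos(-M[2,2])).round(2),'| shift mm',d.round(1),'rz',round(-dy,3),'q1,q6',s['qpos'][[0,5]].round(2),'w',round(s['gripper_width'],4),'F',s['force'].round(1))
def fuses(im):
    H,S,V=hsv(im);o=~((H>90)&(H<112)&(S>80))&~((H>15)&(H<40)&(S>120));o[:120]=0;o[340:]=0
    out=[]
    for m,st,c in blobs(o,350,900):
        if 36<=max(st[2:4])<=50 or 1:
            p,a,l=pca(im,m,.018);out.append((c.round(1).tolist(),p.round(4).tolist(),round(float(a),3),l.round(4).tolist()))
    return out
E
python3 - <<'E'
from h import *
top=grab('top');sc=grab('scene')
for f in fuses(top): print(f)
def ball(im,box):
    u0,u1,v0,v1=box;H,S,V=hsv(im);m=np.zeros_like(V);m[v0:v1,u0:u1]=V[v0:v1,u0:u1]<38
    b=max(blobs(m,5),key=lambda q:q[1][4]);print('ball',b[1],b[2]);return b[2]
a=ball(top,(270,292,160,180));b=ball(sc,(240,260,215,232))
print(tri([top,sc],[a,b]),ray(top,[a],.092),ray(sc,[b],.092))
H,S,V=hsv(top)
# knob base circle
o=~((H>90)&(H<112)&(S>80));o[:235]=0;o[300:]=0;o[:,:255]=0;o[:,312:]=0
m=max(blobs(o,500),key=lambda q:q[1][4])[0]
e=cv2.morphologyEx(m.astype(np.uint8),cv2.MORPH_OPEN,cv2.getStructuringElement(2,(25,25)))
(c,r)=cv2.minEnclosingCircle(cv2.findContours(e,0,2)[0][0]);kc=ray(top,[c],.012)[0];print('knob base',c,r,kc)
mk=(m>0)&(e==0)
for q,st,cc in blobs(mk,8): 
    for z in(.022,.03): 
        d=ray(top,[cc],z)[0]-kc;print('extra',cc,st[4],z,np.hypot(*d[:2]).round(4),np.arctan2(d[1],d[0]).round(3))
w=(H>10)&(H<30)&(S>60)&(V>100);w[:235]=0;w[275:]=0;w[:,:265]=0;w[:,305:]=0
for q,st,cc in blobs(w,3):
    d=ray(top,[cc],.03)[0]-kc;print('brass',cc,st[4],np.hypot(*d[:2]).round(4),np.arctan2(d[1],d[0]).round(3))
ob=[(158,218)]
cup=ray(top,[(317,122)],.09);print('cup rim',cup)
# block of switch
w=(S<60)&(V>120)
for q,st,cc in blobs(w[170:215,260:295],200):
    M=np.zeros_like(V);M[170:215,260:295]=q;print('block',pca(top,cv2.morphologyEx(M,3,np.ones((9,9))),.025))
go([.7,-.05,.2],1.35)
E
```

```text
([316.3, 130.7], [0.7822, -0.134], -1.246, [0.0592, 0.0782])
([217.2, 133.7], [0.7807, 0.1081], -1.423, [0.0274, 0.1862])
([276.2, 191.7], [0.633, -0.0313], -0.204, [0.0547, 0.0785])
([354.8, 210.6], [0.5822, -0.2172], -1.246, [0.0335, 0.0954])
([406.4, 252.8], [0.4787, -0.3337], -1.487, [0.0324, 0.0971])
([352.7, 269.9], [0.4424, -0.2044], -1.467, [0.0327, 0.0954])Traceback (most recent call last):
  File "<stdin>", line 7, in <module>
  File "<stdin>", line 6, in ball
ValueError: max() iterable argument is empty
```

Request:
drive_tool:
  targets:
    - [45,-20,0,0,0,0,0]
    - [45,-20,0,0,0,0,0]
    - [45,-20,0,0,0,0,0]
    - [45,-20,0,0,0,0,0]
    - [45,-20,0,0,0,0,0]
    - [45,-20,0,0,0,0,0]
    - [45,-20,0,0,0,0,0]
    - [45,-20,0,0,0,0,0]
  newtons: 40

```text
time_s: 1.3
eef_pos: [0.4408, -0.2626, 0.2005]
tool_rot: [3.117, 0.395, 0.0]
force: [0.8, -0.4, -0.3]
gripper_width: 0.0
gripper_force: 0.0
```

Run:
```python
from h import *
top=cv2.imread('pics/top0.png');s0=cv2.imread('pics/scene0.png')
T=grab('top');C=grab('scene');T['pixels']=top;C['pixels']=s0
def ball(im,box):
    u0,u1,v0,v1=box;H,S,V=hsv(im);m=np.zeros_like(V);m[v0:v1,u0:u1]=V[v0:v1,u0:u1]<60
    b=max(blobs(m,5),key=lambda q:q[1][4]);print('ball',b[1],b[2]);return b[2]
a=ball(T,(270,292,160,176));b=ball(C,(240,257,215,231))
print(tri([T,C],[a,b]),ray(T,[a],.092),ray(C,[b],.092))
top=T
H,S,V=hsv(top)
o=~((H>90)&(H<112)&(S>80));o[:235]=0;o[300:]=0;o[:,:255]=0;o[:,312:]=0
m=max(blobs(o,500),key=lambda q:q[1][4])[0]
e=cv2.morphologyEx(m.astype(np.uint8),cv2.MORPH_OPEN,cv2.getStructuringElement(2,(25,25)))
(c,r)=cv2.minEnclosingCircle(cv2.findContours(e,0,2)[0][0]);kc=ray(top,[c],.012)[0];print('knob base',c,r,kc)
mk=(m>0)&(e==0)
for q,st,cc in blobs(mk,8): 
    for z in(.022,.03): 
        d=ray(top,[cc],z)[0]-kc;print('extra',cc,st[4],z,np.hypot(*d[:2]).round(4),np.arctan2(d[1],d[0]).round(3))
w=(H>10)&(H<30)&(S>60)&(V>100);w[:235]=0;w[275:]=0;w[:,:265]=0;w[:,305:]=0
for q,st,cc in blobs(w,3):
    d=ray(top,[cc],.03)[0]-kc;print('brass',cc,st[4],np.hypot(*d[:2]).round(4),np.arctan2(d[1],d[0]).round(3))
print('cup rim',ray(top,[(317,122)],.09))
w=(S<60)&(V>120)
for q,st,cc in blobs(w[170:215,260:295],200):
    M=np.zeros_like(V);M[170:215,260:295]=q;print('block',pca(top,cv2.morphologyEx(M,3,np.ones((9,9))),.025))
go([.705,-.048,.2],1.35)
```

```text
ball [276 166   9   9  62] [279.85483871 169.87096774]
ball [245 220  11  11  88] [249.52272727 224.875     ]
[ 0.66794491 -0.03854763  0.08985345] [[ 0.66792254 -0.03917067  0.092     ]] [[ 0.66878162 -0.03649472  0.092     ]]
knob base (283.5, 260.95001220703125) 22.701486587524414 [ 0.46812935 -0.04369164  0.012     ]
extra [291.89361702 285.4893617 ] 47 0.022 0.0597 -2.849
extra [291.89361702 285.4893617 ] 47 0.03 0.0593 -2.854
brass [289.11111111 243.44444444] 9 0.0419 -0.333
cup rim [[ 0.77781414 -0.12714369  0.09      ]]
block (array([ 0.63210006, -0.03104252]), np.float64(-0.23460396857922164), array([0.05649675, 0.07644079]))
t 1.4 tcp [ 0.4426 -0.2612  0.2001] yaw 0.256 tilt 0.07 | shift mm [ 307.8 -139.9    0.5] rz -1.094 q1,q6 [-0.53  2.35] w -0.0004 F [-1.1 -0.3 -0.5]
```

Request:
drive_tool:
  targets:
    - [51,-23,0,0,0,0,0]
    - [51,-23,0,0,0,0,0]
    - [51,-23,0,0,0,0,0]
    - [51,-23,0,0,0,0,0]
    - [52,-24,0,0,0,0,0]
    - [52,-24,0,0,0,0,0]
    - [0,0,0,0,0,-0.18,0]
    - [0,0,0,0,0,-0.18,0]

```text
time_s: 2.4
eef_pos: [0.7032, -0.0511, 0.1993]
tool_rot: [-2.992, -0.956, 0.002]
force: [1.4, -0.2, 0.4]
gripper_width: 0.0002
gripper_force: 0.0
```

Request:
drive_tool:
  targets:
    - [0,0,0,0,0,-0.18,0]
    - [0,0,0,0,0,-0.18,0]
    - [0,0,0,0,0,-0.18,0]
    - [0,0,0,0,0,-0.18,0]
    - [0,0,0,0,0,0,0]
    - [0,0,0,0,0,0,0]
    - [0,0,0,0,0,0,0]
    - [0,0,0,0,0,0,0]

```text
time_s: 3.4
eef_pos: [0.703, -0.0515, 0.2004]
tool_rot: [-2.471, -1.939, -0.0]
force: [0.2, 0.4, -0.2]
gripper_width: -0.0004
gripper_force: 0.0
```

```bash
python3 -c "
from h import *
go([.709,-.048,.072],1.35)"
```

```text
t 3.4 tcp [ 0.703  -0.0515  0.2004] yaw 1.331 tilt 0.01 | shift mm [  4.8   5.  128.4] rz -0.019 q1,q6 [-0.07  1.74] w -0.0004 F [ 0.2  0.4 -0.2]
```

Request:
drive_tool:
  targets:
    - [5,5,43,0,0,0,0]
    - [0,0,43,0,0,0,0]
    - [0,0,42,0,0,0,0]
    - [0,0,0,0,0,0,0]
    - [0,-15,0,0,0,0,0]
    - [0,-15,0,0,0,0,0]
    - [0,-15,0,0,0,0,0]
    - [0,-15,0,0,0,0,0]

```text
time_s: 4.4
eef_pos: [0.6517, -0.0335, 0.0751]
tool_rot: [2.469, 1.939, 0.004]
force: [-0.7, 0.4, 0.6]
gripper_width: -0.0
gripper_force: 0.0
```

Request:
drive_tool:
  targets:
    - [0,-12,0,0,0,0,0]
    - [0,-8,0,0,0,0,0]
    - [0,-5,0,0,0,0,0]
    - [0,0,0,0,0,0,0]
    - [0,-3,0,0,0,0,0]
    - [0,0,0,0,0,0,0]
    - [0,0,0,0,0,0,0]
    - [0,0,0,0,0,0,0]

```text
time_s: 5.4
eef_pos: [0.6236, -0.0269, 0.0723]
tool_rot: [-2.47, -1.941, 0.0]
force: [0.2, -0.3, -0.3]
gripper_width: -0.0
gripper_force: 0.0
```

Run:
```python
from h import *
go([.709,-.048,.072],1.35)
sc=grab('scene','scb.png');cv2.imwrite('pics/scb.png',cv2.resize(sc['pixels'][150:300,150:400],None,fx=3,fy=3))
```

```text
t 5.4 tcp [ 0.6236 -0.0269  0.0723] yaw 1.332 tilt 0.01 | shift mm [-0.3 87.9  0.3] rz -0.018 q1,q6 [-0.04  1.77] w -0.0 F [ 0.2 -0.3 -0.3]
```

View pics/scb.png

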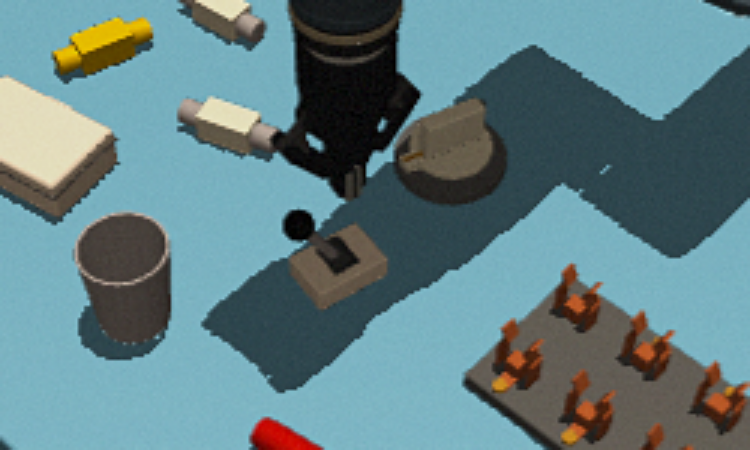

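Run:
```python
from h import *
sc=grab('scene');top=grab('top')
s,M,y=where();print(proj(sc,[s['eef_pos']]),proj(top,[s['eef_pos']]))
H,S,V=hsv(sc);m=np.zeros_like(V);m[215:240,240:275]=V[215:240,240:275]<45
for b in blobs(m,30): print(b[1],b[2])
a=cv2.resize(top['pixels'][120:290,210:350],None,fx=3,fy=3);b=cv2.resize(sc['pixels'][150:320,180:320],None,fx=3,fy=3)
cv2.imwrite('pics/c1.png',cv2.hconcat([a,b])[:600,:800])
```

```text
[[265.23464013 221.54762254]] [[274.81130497 191.27644515]]
[245 220  10  10  83] [249.37349398 224.6746988 ]
[256 229  13  11  72] [262.61111111 234.65277778]
```

View pics/c1.png

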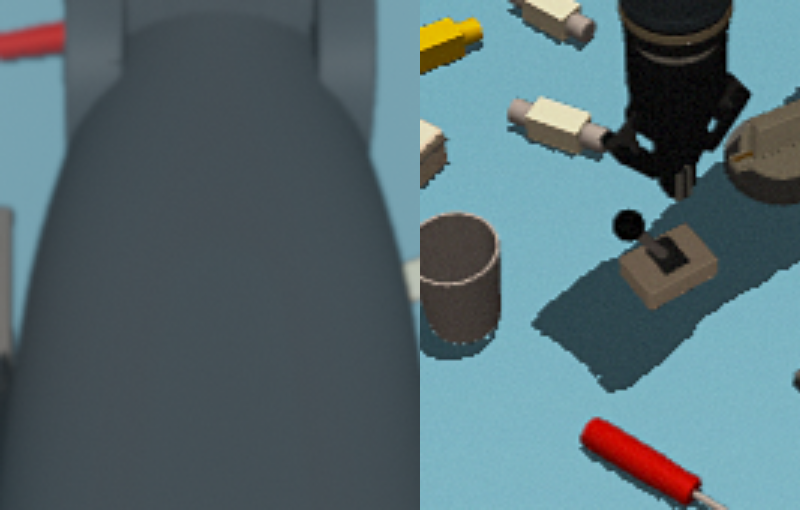

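The scene view shows the ball still at (249,225), leaning away, so the lever is still on and the fingers passed it without flipping it. I'll back off, come in lower and push slowly while watching.

Request:
drive_tool:
  targets:
    - [0,0,-50,0,0,0,0]
    - [0,0,-10,0,0,0,0]
    - [0,45,0,0,0,0,0]
    - [0,45,0,0,0,0,0]
    - [0,0,0,0,0,0,0]
    - [0,0,40,0,0,0,0]
    - [0,0,38,0,0,0,0]
    - [0,0,0,0,0,0,0]

```text
time_s: 6.55
eef_pos: [0.7078, -0.0478, 0.0512]
tool_rot: [-2.467, -1.938, 0.008]
force: [-0.6, 0.9, 0.2]
gripper_width: 0.0
gripper_force: 0.0
```

Run:
```python
from h import *
go([.709,-.048,.072],1.35)
sc=grab('scene');s,M,y=where();print(proj(sc,[s['eef_pos']]))
cv2.imwrite('pics/c2.png',cv2.resize(sc['pixels'][150:290,190:350],None,fx=4,fy=4))
```

```text
t 6.55 tcp [ 0.7078 -0.0478  0.0512] yaw 1.332 tilt 0.38 | shift mm [  0.1   1.1 -20.8] rz -0.018 q1,q6 [-0.07  1.74] w 0.0 F [-0.6  0.9  0.2]
[[235.01894136 241.90040762]]
```

View pics/c2.png

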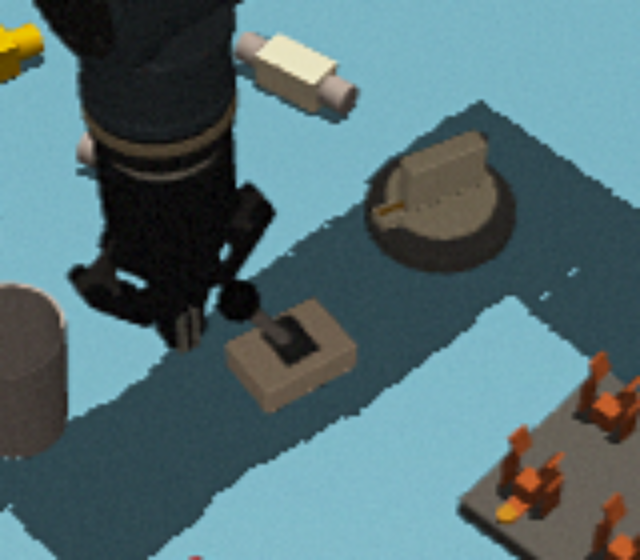

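Request:
drive_tool:
  targets:
    - [0,-5,0,0,0,0,0]
    - [0,-5,0,0,0,0,0]
    - [0,-5,0,0,0,0,0]
    - [0,-5,0,0,0,0,0]
    - [0,-5,0,0,0,0,0]
    - [0,-5,0,0,0,0,0]
    - [0,-5,0,0,0,0,0]
    - [0,-5,0,0,0,0,0]

```text
time_s: 7.6
eef_pos: [0.6714, -0.0386, 0.0542]
tool_rot: [-2.47, -1.94, 0.001]
force: [0.9, 0.2, 1.0]
gripper_width: 0.0
gripper_force: 0.6
```

Run:
```python
from h import *
go([.709,-.048,.072],1.35)
sc=grab('scene')
cv2.imwrite('pics/c3.png',cv2.resize(sc['pixels'][190:260,210:300],None,fx=6,fy=6))
```

```text
t 7.6 tcp [ 0.6714 -0.0386  0.0542] yaw 1.332 tilt 0.04 | shift mm [ -0.2  38.7 -17.8] rz -0.018 q1,q6 [-0.06  1.75] w 0.0 F [0.9 0.2 1. ]
```

View pics/c3.png

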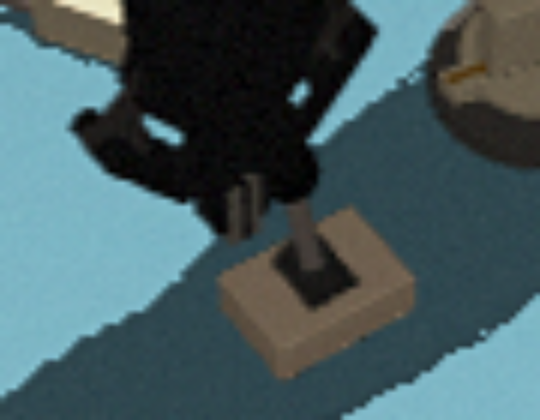

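Request:
drive_tool:
  targets:
    - [0,-6,0,0,0,0,0]
    - [0,-6,0,0,0,0,0]
    - [0,-6,0,0,0,0,0]
    - [0,-6,0,0,0,0,0]
    - [0,-6,0,0,0,0,0]
    - [0,-4,0,0,0,0,0]
    - [0,-3,0,0,0,0,0]
    - [0,0,0,0,0,0,0]

```text
time_s: 8.65
eef_pos: [0.6359, -0.0299, 0.0544]
tool_rot: [-2.47, -1.941, 0.0]
force: [-0.6, 0.5, 0.3]
gripper_width: 0.0001
gripper_force: 0.0
```

Run:
```python
from h import *
go([.709,-.048,.072],1.35)
sc=grab('scene')
cv2.imwrite('pics/c4.png',cv2.resize(sc['pixels'][180:260,210:320],None,fx=5,fy=5))
```

```text
t 8.65 tcp [ 0.6359 -0.0299  0.0544] yaw 1.332 tilt 0.02 | shift mm [ -0.3  75.3 -17.6] rz -0.018 q1,q6 [-0.05  1.76] w 0.0001 F [-0.6  0.5  0.3]
```

View pics/c4.png

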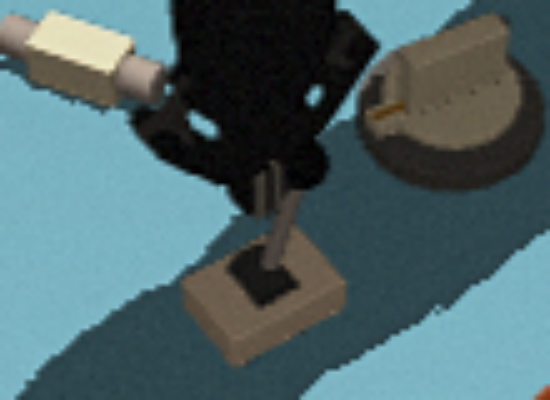

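Request:
drive_tool:
  targets:
    - [0,-4,0,0,0,0,0]
    - [0,-4,0,0,0,0,0]
    - [0,-3,0,0,0,0,0]
    - [0,-2,0,0,0,0,0]
    - [0,0,0,0,0,0,0]
    - [0,0,0,0,0,0,0]
    - [0,0,0,0,0,0,0]
    - [0,0,0,0,0,0,0]

```text
time_s: 9.7
eef_pos: [0.6235, -0.0269, 0.0544]
tool_rot: [-2.47, -1.941, 0.0]
force: [0.0, 0.6, 0.2]
gripper_width: 0.0002
gripper_force: 0.0
```

Request:
drive_tool:
  targets:
    - [0,20,0,0,0,0,0]
    - [0,20,-30,0,0,0,0]
    - [0,0,-50,0,0,0,0]
    - [-60,0,-10,0,0,0,85]
    - [-60,0,0,0,0,0,85]
    - [-60,0,0,0,0,0,85]
    - [0,0,0,0,0,-0.15,85]
    - [0,0,0,0,0,-0.15,85]

```text
time_s: 10.7
eef_pos: [0.6193, -0.2125, 0.1443]
tool_rot: [-2.149, -2.291, -0.0]
force: [0.8, 0.3, 0.1]
gripper_width: 0.0851
gripper_force: 0.0
```

Run:
```python
from h import *
sc=grab('scene');top=grab('top');s=readout.sense()
print('exp off',proj(sc,[[.5935,-.023,.092]]),'on',proj(sc,[[.668,-.039,.092]]))
H,S,V=hsv(sc);m=np.zeros_like(V);m[190:232,240:300]=V[190:232,240:300]<50
for b in blobs(m,30): print(b[1],b[2],ray(sc,[b[2]],.092))
for n,im in(('top',top),):
    for f in fuses(im): print(f)
go([.5822,-.2172,.2],1.8956)
```

```text
exp off [[274.59459636 210.40560992]] on [[249.00099024 224.15036276]]
[281 190   9  13  45] [284.26666667 196.31111111] [[ 0.54157787 -0.03678977  0.092     ]]
[281 204  19  15  86] [290.3372093  211.62790698] [[0.57017832 0.00839747 0.092     ]]
[269 207  11  10  82] [274.01219512 211.29268293] [[ 0.59663597 -0.02210742  0.092     ]]
t 10.8 tcp [ 0.6197 -0.2117  0.1443] yaw 1.633 tilt 0.01 | shift mm [ -3.2 -37.7 -55.7] rz -0.263 q1,q6 [-0.33  1.18] w 0.085 F [-0.4  0.3 -0.7]
```

Request:
drive_tool:
  targets:
    - [-3,-38,0,0,0,0,85]
    - [0,0,0,0,0,-0.13,85]
    - [0,0,30,0,0,-0.13,85]
    - [0,0,40,0,0,0,85]
    - [0,0,40,0,0,0,85]
    - [0,0,25,0,0,0,85]
    - [0,0,0,0,0,0,85]
    - [0,0,0,0,0,0,85]

```text
time_s: 11.8
eef_pos: [0.5828, -0.2167, 0.0105]
tool_rot: [1.839, 2.546, 0.001]
force: [0.6, 0.7, 0.7]
gripper_width: 0.0853
gripper_force: 0.0
```

Run:
```python
from h import *
go([.5822,-.2172,.001],1.8956)
```

```text
t 11.8 tcp [ 0.5828 -0.2167  0.0105] yaw 1.891 tilt 0.07 | shift mm [-0.3 -0.8  9.5] rz -0.005 q1,q6 [-0.36  0.9 ] w 0.0853 F [0.6 0.7 0.7]
```

Request:
drive_tool:
  targets:
    - [0,-1,5,0,0,0,85]
    - [0,0,5,0,0,0,85]
    - [0,0,0,0,0,0,50]
    - [0,0,0,0,0,0,20]
    - [0,0,0,0,0,0,20]
    - [0,0,0,0,0,0,20]
    - [0,0,0,0,0,0,20]
    - [0,0,0,0,0,0,20]
  newtons: 60

```text
time_s: 12.8
eef_pos: [0.5811, -0.2169, -0.0006]
tool_rot: [-1.838, -2.548, -0.0]
force: [0.2, 0.0, -0.0]
gripper_width: 0.02
gripper_force: 0.0
```

Run:
```python
from h import *
go([.5822,-.2172,.001],1.8956)
```

```text
t 12.8 tcp [ 0.5811 -0.2169 -0.0006] yaw 1.892 tilt 0.01 | shift mm [-0.7  0.9 -1.6] rz -0.004 q1,q6 [-0.36  0.89] w 0.02 F [ 0.2  0.  -0. ]
```

Run:
```python
from h import *
sc=grab('scene');s,M,y=where();print(proj(sc,[s['eef_pos'],[.5822,-.2172,.015]]))
cv2.imwrite('pics/c5.png',cv2.resize(sc['pixels'][120:220,160:300],None,fx=5,fy=5))
```

```text
[[225.91491127 194.51237545]
 [225.1709017  190.83835256]]
```

View pics/c5.png

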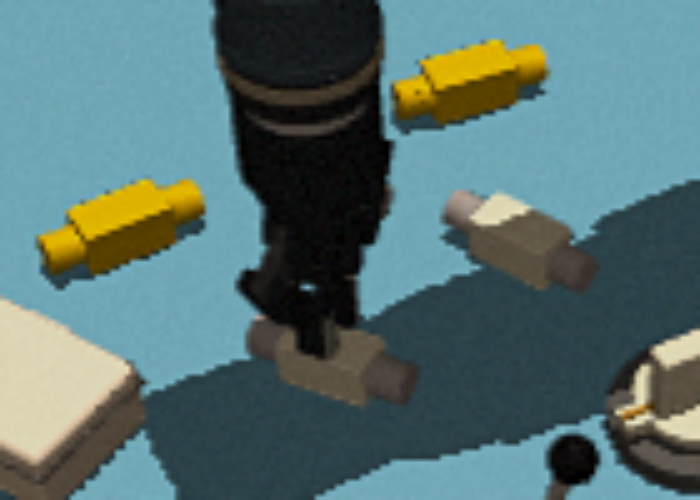

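Request:
drive_tool:
  targets:
    - [0,0,0,0,0,0,85]
    - [0,0,0,0,0,0,85]
    - [0,0,0,0,0,0,85]
    - [0,0,0,0,0,0,85]
    - [0,0,3,0,0,0,85]
    - [0,0,3,0,0,0,85]
    - [0,0,2,0,0,0,85]
    - [0,0,0,0,0,0,85]

```text
time_s: 13.85
eef_pos: [0.5809, -0.2168, -0.0089]
tool_rot: [-1.838, -2.547, 0.0]
force: [-0.1, -0.1, 0.1]
gripper_width: 0.0851
gripper_force: 0.0
```

Request:
drive_tool:
  targets:
    - [0,0,0,0,0,0,45]
    - [0,0,0,0,0,0,20]
    - [0,0,0,0,0,0,20]
    - [0,0,0,0,0,0,20]
    - [0,0,0,0,0,0,20]
    - [0,0,0,0,0,0,20]
    - [0,0,0,0,0,0,20]
    - [0,0,0,0,0,0,20]

```text
time_s: 14.85
eef_pos: [0.5814, -0.217, -0.0081]
tool_rot: [1.837, 2.547, 0.001]
force: [0.8, 0.6, 5.7]
gripper_width: 0.0276
gripper_force: 59.9
```

Request:
drive_tool:
  targets:
    - [0,0,0,0,0,0,60]
    - [0,0,0,0,0,0,60]
    - [0,0,0,0,0,0,60]
    - [0,0,3,0,0,0,60]
    - [0,0,3,0,0,0,60]
    - [0,0,3,0,0,0,60]
    - [0,0,0,0,0,0,60]
    - [0,0,0,0,0,0,60]

```text
time_s: 15.85
eef_pos: [0.5811, -0.2169, -0.0176]
tool_rot: [-1.838, -2.548, -0.0]
force: [0.0, -0.1, 0.6]
gripper_width: 0.0597
gripper_force: 0.0
```

Request:
drive_tool:
  targets:
    - [0,0,0,0,0,0,45]
    - [0,0,0,0,0,0,20]
    - [0,0,0,0,0,0,20]
    - [0,0,0,0,0,0,20]
    - [0,0,0,0,0,0,20]
    - [0,0,0,0,0,0,20]
    - [0,0,0,0,0,0,20]
    - [0,0,0,0,0,0,20]

```text
time_s: 16.85
eef_pos: [0.5814, -0.217, -0.0172]
tool_rot: [1.838, 2.547, 0.0]
force: [-0.3, 0.4, 5.5]
gripper_width: 0.0287
gripper_force: 60.6
```

Request:
drive_tool:
  targets:
    - [0,0,-20,0,0,0,20]
    - [0,0,-40,0,0,0,20]
    - [0,0,-40,0,0,0,20]
    - [0,0,-40,0,0,0,20]
    - [0,0,-10,0,0,0,20]
    - [0,0,0,0,0,0,20]
    - [0,0,0,0,0,0,20]
    - [0,0,0,0,0,0,20]

```text
time_s: 17.85
eef_pos: [0.5803, -0.2166, 0.1308]
tool_rot: [-1.836, -2.546, 0.001]
force: [0.2, -0.2, -1.7]
gripper_width: 0.0286
gripper_force: 59.8
```

Run:
```python
from h import *
go([.578,.287,.12],3.13)
T=grab('top');C=grab('scene');T['pixels']=cv2.imread('pics/top0.png');C['pixels']=cv2.imread('pics/scene0.png')
for n,im,box in(('top',T,(93,222,183,254)),('scene',C,(295,440,225,350))):
    H,S,V=hsv(im);o=~((H>90)&(H<112)&(S>80));u0,u1,v0,v1=box
    M=np.zeros_like(V);M[v0:v1,u0:u1]=o[v0:v1,u0:u1]
    M=cv2.morphologyEx(M,2,np.ones((15,15)))
    m=max(blobs(M,500),key=lambda q:q[1][4])[0]
    v,u=np.nonzero(m);P=ray(im,np.c_[u,v],.015 if n=='top' else .012)[:,:2].astype(np.float32)
    r=cv2.minAreaRect(P*1000);p,a,l=pca(im,m,.015);print(n,r,p,a+np.pi/2,l)
    if n=='top':cop=None
    # jaws: project expected mouth centres
    cp=(H<14)&(S>120)&(V>40)
    Mx=np.zeros_like(V);Mx[v0:v1,u0:u1]=cp[v0:v1,u0:u1]
    v,u=np.nonzero(Mx);print('cop centroid',u.mean(),v.mean(),ray(im,[[u.mean(),v.mean()]],.035))
    if n=='top':a1=[u.mean(),v.mean()]
    else: print('tri',tri([T,C],[a1,[u.mean(),v.mean()]]))
sc=grab('scene');s,M,y=where();print(proj(sc,[s['eef_pos']]))
cv2.imwrite('pics/c6.png',cv2.resize(sc['pixels'][60:220,140:310],None,fx=4,fy=4)[:600])
```

```text
t 17.85 tcp [ 0.5803 -0.2166  0.1308] yaw 1.892 tilt 0.15 | shift mm [478.6 156.7  11.3] rz -1.238 q1,q6 [-0.36  0.89] w 0.0286 F [ 0.2 -0.2 -1.7]
top ((577.6941528320312, 254.86404418945312), (269.0543518066406, 141.09884643554688), 89.31629180908203) [0.57689575 0.25412178] -0.015472394392148203 [0.14099521 0.26945816]
cop centroid 154.83170254403132 218.89823874755382 [[0.57299947 0.25327875 0.035     ]]
scene ((576.4946899414062, 253.43673706054688), (279.40826416015625, 155.33633422851562), 88.8776626586914) [0.58373697 0.2651268 ] -0.017182798202773242 [0.14382006 0.26184753]
cop centroid 368.08350586611454 286.4934437543133 [[0.58372637 0.26147645 0.035     ]]
tri [0.57478598 0.25750722 0.02040999]
[[222.63728007 159.70857428]]
```

View pics/c6.png

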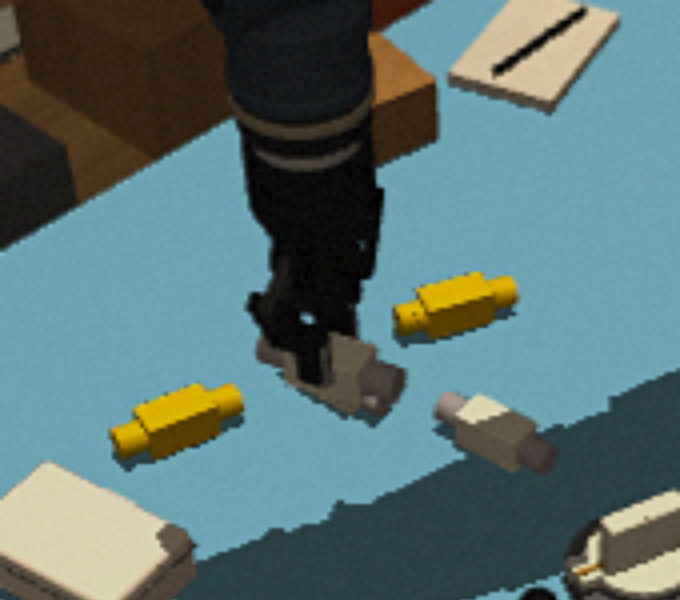

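Request:
drive_tool:
  targets:
    - [0,0,0,0,0,-0.17,20]
    - [0,0,0,0,0,-0.17,20]
    - [0,0,0,0,0,-0.17,20]
    - [0,0,0,0,0,-0.17,20]
    - [0,0,0,0,0,-0.17,20]
    - [0,0,0,0,0,-0.17,20]
    - [0,0,0,0,0,-0.17,20]
    - [0,0,0,0,0,-0.061,20]

```text
time_s: 19.0
eef_pos: [0.581, -0.2169, 0.1321]
tool_rot: [0.008, -3.141, -0.0]
force: [-0.5, 0.9, -1.0]
gripper_width: 0.0281
gripper_force: 59.7
```

Run:
```python
from h import *
go([.5775,.2895,.12],3.1286)
T=grab('top');T['pixels']=cv2.imread('pics/top0.png')
H,S,V=hsv(T);cp=((H<22)|(H>170))&(S>75)&(V>25);M=np.zeros_like(V);M[183:254,93:222]=cp[183:254,93:222]
for m,st,c in blobs(M,20):
    u0,v0,w,h=st[:4];e=ray(T,[[u0-.5,c[1]],[u0+w-.5,c[1]],[c[0],v0-.5],[c[0],v0+h-.5]],.066)
    print(st.tolist(),'y',e[:2,1].round(4),e[:2,1].mean().round(4),'x',e[2:,0].round(4))
cv2.imwrite('pics/base.png',cv2.resize(T['pixels'][180:256,95:220],None,fx=6,fy=6,interpolation=cv2.INTER_CUBIC))
```

```text
t 19.0 tcp [ 0.581  -0.2169  0.1321] yaw -3.137 tilt 0.02 | shift mm [  1.1 506.4  12.2] rz 0.018 q1,q6 [-0.36 -0.36] w 0.0281 F [-0.5  0.9 -1. ]
[107, 191, 11, 15, 108] y [0.3552 0.3302] 0.3427 x [0.6366 0.602 ]
[129, 191, 20, 15, 152] y [0.3052 0.2597] 0.2824 x [0.6349 0.6004]
[167, 190, 11, 15, 114] y [0.2189 0.1939] 0.2064 x [0.6352 0.6007]
[197, 190, 10, 15, 108] y [0.1508 0.1282] 0.1395 x [0.6334 0.5989]
[160, 196, 6, 7, 33] y [0.2347 0.2211] 0.2279 x [0.6219 0.6058]
[191, 196, 5, 7, 25] y [0.1645 0.1531] 0.1588 x [0.6201 0.604 ]
[100, 198, 6, 6, 26] y [0.3711 0.3575] 0.3643 x [0.6211 0.6073]
[128, 229, 20, 18, 173] y [0.3058 0.2609] 0.2834 x [0.5481 0.5077]
[159, 229, 6, 7, 35] y [0.2363 0.2228] 0.2296 x [0.5467 0.531 ]
[166, 229, 12, 17, 130] y [0.2206 0.1937] 0.2071 x [0.5461 0.508 ]
[190, 229, 17, 17, 155] y [0.1668 0.1287] 0.1478 x [0.5444 0.5063]
[98, 231, 6, 5, 27] y [0.3735 0.36  ] 0.3668 x [0.5459 0.5346]
[106, 230, 11, 17, 122] y [0.3552 0.3305] 0.3429 x [0.5475 0.5093]
```

View pics/base.png

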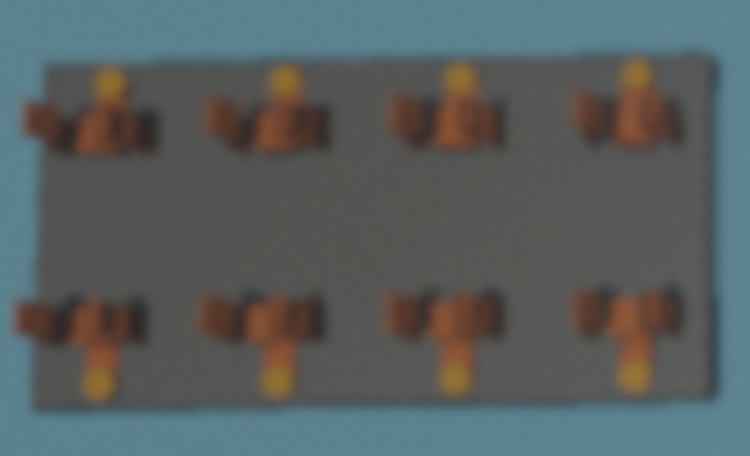

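The crop shows yellow bolts on each pole's centre line, top row at (109,82), (285,80), (461,78), (636,74) and bottom row at (98,385), (277,382), (454,379), (633,376). I'll use them to fix the seats.

Run:
```python
from h import *
T=grab('top')
a=[(109,82),(285,80),(461,78),(636,74)];b=[(98,385),(277,382),(454,379),(633,376)]
f=lambda L:np.array(L)/6.+[95,180]-.42
for z in(.018,.022):
    A=ray(T,f(a),z)[:,:2];B=ray(T,f(b),z)[:,:2]
    print(z,((A+B)/2).round(4).tolist(),'yaw',np.arctan2((A-B)[:,1],(A-B)[:,0]).round(3),'len',np.hypot(*(A-B).T).round(4),'ctr',(A+B).mean(0)/2)
    c=(A+B)/2;print(np.diff(c[:,1]),np.polyfit(c[:,1],c[:,0],1)[0])
```

```text
0.018 [[0.5795, 0.3601], [0.5786, 0.2898], [0.5777, 0.22], [0.5772, 0.1501]] yaw [-0.012 -0.012 -0.018 -0.014] len [0.1207 0.1202 0.1198 0.1202] ctr [0.57824575 0.25501218]
[-0.07030764 -0.06976601 -0.06987141] 0.011168669158896808
0.022 [[0.5789, 0.3586], [0.578, 0.2886], [0.5771, 0.2191], [0.5767, 0.1495]] yaw [-0.012 -0.012 -0.018 -0.014] len [0.1202 0.1197 0.1193 0.1197] ctr [0.57769821 0.2539361 ]
[-0.07002058 -0.06948116 -0.06958612] 0.011168669158898241
```

Request:
drive_tool:
  targets:
    - [-2,30,0,0,0,0.018,20]
    - [0,60,0,0,0,0,20]
    - [0,60,0,0,0,0,20]
    - [0,60,0,0,0,0,20]
    - [0,60,0,0,0,0,20]
    - [0,60,0,0,0,0,20]
    - [0,60,0,0,0,0,20]
    - [0,60,0,0,0,0,20]

```text
time_s: 20.1
eef_pos: [0.5899, 0.2351, 0.1325]
tool_rot: [0.029, 3.141, 0.0]
force: [1.2, 0.2, -0.9]
gripper_width: 0.0285
gripper_force: 59.8
```

Request:
drive_tool:
  targets:
    - [0,50,0,0,0,0,20]
    - [0,0,0,0,0,0,20]
    - [0,0,0,0,0,0,20]
    - [0,0,0,0,0,0,20]
    - [0,0,0,0,0,0,20]
    - [0,0,0,0,0,0,20]
    - [0,0,0,0,0,0,20]
    - [0,0,0,0,0,0,20]

```text
time_s: 21.1
eef_pos: [0.591, 0.2829, 0.1325]
tool_rot: [0.027, 3.141, 0.0]
force: [0.1, -0.2, -0.9]
gripper_width: 0.0288
gripper_force: 59.9
```

Run:
```python
from h import *
go([.5783,.2892,.05],3.1286)
im=grab('top');sc=grab('scene')
for f in fuses(im): print(f)
cv2.imwrite('pics/c7.png',cv2.resize(sc['pixels'][180:350,280:440],None,fx=3.5,fy=3.5))
```

```text
t 21.1 tcp [0.591  0.2829 0.1325] yaw 3.125 tilt 0.01 | shift mm [12.8  6.  82.5] rz -0.004 q1,q6 [0.45 0.46] w 0.0288 F [ 0.1 -0.2 -0.9]
([316.3, 130.7], [0.7821, -0.1339], -1.244, [0.0596, 0.0789])
([217.1, 133.7], [0.7808, 0.1085], -1.422, [0.0277, 0.1866])
([276.3, 191.3], [0.6339, -0.0316], -0.204, [0.0573, 0.0755])
([406.5, 252.7], [0.4787, -0.334], -1.483, [0.0332, 0.0969])
([352.5, 270.1], [0.4421, -0.2041], -1.461, [0.0331, 0.0958])
```

Request:
drive_tool:
  targets:
    - [12.8,6,0,0,0,-0.004,20]
    - [0,0,25,0,0,0,20]
    - [0,0,30,0,0,0,20]
    - [0,0,25,0,0,0,20]
    - [0,0,0,0,0,0,20]
    - [0,0,0,0,0,0,20]
    - [0,0,0,0,0,0,20]
    - [0,0,0,0,0,0,20]

```text
time_s: 22.2
eef_pos: [0.5787, 0.2895, 0.0534]
tool_rot: [0.02, 3.14, 0.001]
force: [0.3, 0.0, -1.5]
gripper_width: 0.0282
gripper_force: 59.9
```

Run:
```python
from h import *
go([.5783,.2892,.0098],3.1286)
```

```text
t 22.2 tcp [0.5787 0.2895 0.0534] yaw 3.129 tilt 0.09 | shift mm [ 0.5 -0.4 43.6] rz 0.0 q1,q6 [0.46 0.48] w 0.0282 F [ 0.3  0.  -1.5]
```

Now down to first contact: 3 mm rows with a force check.

Request:
drive_tool:
  targets:
    - [0,0,3,0,0,0,20]
    - [0,0,3,0,0,0,20]
    - [0,0,3,0,0,0,20]
    - [0,0,3,0,0,0,20]
    - [0,0,3,0,0,0,20]
    - [0,0,3,0,0,0,20]
    - [0,0,0,0,0,0,20]
    - [0,0,0,0,0,0,20]

```text
time_s: 23.2
eef_pos: [0.5785, 0.2901, 0.0347]
tool_rot: [0.019, 3.141, 0.002]
force: [-0.4, 4.8, -0.1]
gripper_width: 0.0285
gripper_force: 60.2
```

Request:
drive_tool:
  targets:
    - [0,0,3,0,0,0,20]
    - [0,0,3,0,0,0,20]
    - [0,0,3,0,0,0,20]
    - [0,0,0,0,0,0,20]
    - [0,0,0,0,0,0,20]
    - [0,0,0,0,0,0,20]
    - [0,0,0,0,0,0,20]
    - [0,0,0,0,0,0,20]

```text
time_s: 24.2
eef_pos: [0.579, 0.2894, 0.0261]
tool_rot: [0.02, 3.14, 0.001]
force: [1.7, 0.9, 5.7]
gripper_width: 0.0282
gripper_force: 60.8
```

Request:
drive_tool:
  targets:
    - [0,0,3,0,0,0,20]
    - [0,0,3,0,0,0,20]
    - [0,0,3,0,0,0,20]
    - [0,0,3,0,0,0,20]
    - [0,0,2,0,0,0,20]
    - [0,0,2,0,0,0,20]
    - [0,0,0,0,0,0,20]
    - [0,0,0,0,0,0,20]

```text
time_s: 25.2
eef_pos: [0.5777, 0.2899, 0.0097]
tool_rot: [-0.019, -3.141, -0.002]
force: [-2.3, 5.1, 3.2]
gripper_width: 0.0287
gripper_force: 60.8
```

Request:
drive_tool:
  targets:
    - [0,0,1,0,0,0,20]
    - [0,0,1,0,0,0,20]
    - [0,0,0,0,0,0,20]
    - [0,0,0,0,0,0,20]
    - [0,0,0,0,0,0,20]
    - [0,0,0,0,0,0,20]
    - [0,0,0,0,0,0,20]
    - [0,0,0,0,0,0,20]

```text
time_s: 26.2
eef_pos: [0.5779, 0.2901, 0.0095]
tool_rot: [0.019, 3.141, 0.003]
force: [-6.9, 2.2, 18.5]
gripper_width: 0.0286
gripper_force: 62.8
```

Request:
drive_tool:
  targets:
    - [0,0,-1,0,0,0,45]
    - [0,0,0,0,0,0,50]
    - [0,0,0,0,0,0,50]
    - [0,0,0,0,0,0,50]
    - [0,0,-20,0,0,0,50]
    - [0,0,-40,0,0,0,50]
    - [0,0,-40,0,0,0,50]
    - [0,0,-20,0,0,0,50]

```text
time_s: 27.2
eef_pos: [0.579, 0.2895, 0.1308]
tool_rot: [0.02, 3.139, 0.002]
force: [1.1, -0.1, 0.1]
gripper_width: 0.0501
gripper_force: 0.0
```

Request:
drive_tool:
  targets:
    - [0,-60,0,0,0,0,85]
    - [0,-60,0,0,0,0.17,85]
    - [0,-60,0,0,0,0.17,85]
    - [0,-60,0,0,0,0,85]
    - [0,-60,0,0,0,0,85]
    - [0,-50,0,0,0,0,85]
    - [0,0,0,0,0,0.17,85]
    - [0,0,0,0,0,0.17,85]

```text
time_s: 28.2
eef_pos: [0.5068, -0.0503, 0.1285]
tool_rot: [1.078, 2.951, 0.0]
force: [-0.6, -0.1, 0.4]
gripper_width: 0.085
gripper_force: 0.0
```

Run:
```python
from h import *
im=grab('top');sc=grab('scene')
for f in fuses(im): print(f)
# white body in base region, both views
for n,I,box in(('top',im,(93,222,183,254)),('scene',sc,(295,440,215,350))):
    H,S,V=hsv(I);u0,u1,v0,v1=box;M=np.zeros_like(V);M[v0:v1,u0:u1]=((S<70)&(V>115))[v0:v1,u0:u1]
    for m,st,c in blobs(M,60):
        print(n,st.tolist(),c, pca(I,m,.057) )
print(proj(im,[[.578,.29,.057]]),proj(sc,[[.578,.29,.057]]))
go([.4421,-.2041,.1],1.68)
cv2.imwrite('pics/c8.png',cv2.resize(sc['pixels'][190:350,290:440],None,fx=3.7,fy=3.7))
```

```text
([316.3, 130.8], [0.782, -0.1338], -1.252, [0.06, 0.0793])
([216.6, 133.7], [0.7807, 0.1096], -1.422, [0.028, 0.1885])
([406.6, 252.7], [0.4788, -0.3341], -1.482, [0.0336, 0.0973])
top [98, 190, 40, 33, 81] [109.20987654 197.80246914] (array([0.62171695, 0.35258592]), np.float64(-0.9578128151963885), array([0.05495252, 0.10740974]))
top [129, 193, 15, 48, 488] [136.53278689 217.29508197] (array([0.57495333, 0.28904864]), np.float64(-0.007371007474755295), array([0.0288983 , 0.08712586]))
scene [368, 274, 29, 30, 366] [382.06557377 288.05191257] (array([0.57928086, 0.292914  ]), np.float64(-0.020954818888077438), array([0.0269365 , 0.08273254]))
[[136.13549295 215.93988229]] [[381.36106407 286.87835379]]
t 28.3 tcp [ 0.5069 -0.0496  0.1284] yaw 2.446 tilt 0.0 | shift mm [ -49.2 -160.1   28.4] rz 0.766 q1,q6 [-0.1  0.6] w 0.0854 F [ 0.4 -0.1  0.7]
```

View pics/c8.png

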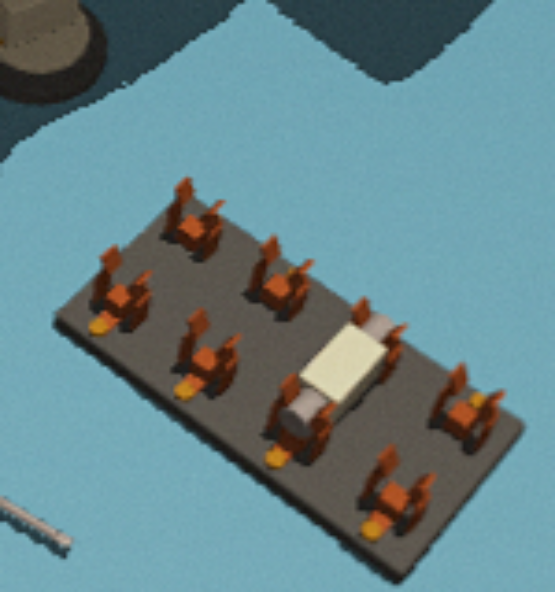

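Request:
drive_tool:
  targets:
    - [-25,-30,0,0,0,0,85]
    - [-24,-50,0,0,0,0,85]
    - [0,-50,0,0,0,0,85]
    - [0,-30,0,0,0,0.1,85]
    - [0,0,0,0,0,0.17,85]
    - [0,0,0,0,0,0.17,85]
    - [0,0,0,0,0,0.17,85]
    - [0,0,0,0,0,0.156,85]

```text
time_s: 29.3
eef_pos: [0.4426, -0.2036, 0.1283]
tool_rot: [-2.094, -2.342, 0.0]
force: [0.2, 0.0, -0.4]
gripper_width: 0.0852
gripper_force: 0.0
```

Run:
```python
from h import *
go([.4421,-.2041,-.017],1.677)
sc=grab('scene');H,S,V=hsv(sc)
M=np.zeros_like(V);M[130:200,200:300]=((S<75)&(V>90))[130:200,200:300]
print(proj(sc,[[.4421,-.2041,.03],[.4421,-.2041,.015],[.4788,-.334,.03]]))
for m,st,c in blobs(M,40): print(st.tolist(),c,ray(sc,[c],.022))
```

```text
t 29.3 tcp [ 0.4426 -0.2036  0.1283] yaw 1.682 tilt 0.01 | shift mm [ -0.5  -0.5 145.3] rz 0.005 q1,q6 [-0.43  1.03] w 0.0852 F [ 0.2  0.  -0.4]
[[263.01937563 163.47605683]
 [263.06997891 167.24768332]
 [222.39762993 149.22341414]]
[209, 144, 29, 18, 209] [223.40191388 150.86602871] [[ 0.47599276 -0.33345805  0.022     ]]
[248, 158, 24, 13, 133] [260.         163.33082707] [[ 0.44145451 -0.21679482  0.022     ]]
[286, 186, 14, 14, 85] [292.23529412 191.72941176] [[ 0.46400069 -0.07368503  0.022     ]]
```

Request:
drive_tool:
  targets:
    - [-0.5,-0.5,40,0,0,0.005,70]
    - [0,0,40,0,0,0,70]
    - [0,0,40,0,0,0,70]
    - [0,0,15,0,0,0,70]
    - [0,0,7,0,0,0,70]
    - [0,0,3,0,0,0,70]
    - [0,0,0,0,0,0,70]
    - [0,0,0,0,0,0,70]

```text
time_s: 30.35
eef_pos: [0.4426, -0.2044, -0.0159]
tool_rot: [2.098, 2.337, 0.001]
force: [-0.6, -0.2, 0.4]
gripper_width: 0.0699
gripper_force: 0.0
```

Request:
drive_tool:
  targets:
    - [0,0,0,0,0,0,50]
    - [0,0,0,0,0,0,40]
    - [0,0,0,0,0,0,30]
    - [0,0,0,0,0,0,20]
    - [0,0,0,0,0,0,20]
    - [0,0,0,0,0,0,20]
    - [0,0,0,0,0,0,20]
    - [0,0,0,0,0,0,20]

```text
time_s: 31.35
eef_pos: [0.4424, -0.2043, -0.0161]
tool_rot: [2.099, 2.337, 0.001]
force: [-0.6, 1.2, 6.8]
gripper_width: 0.0281
gripper_force: 59.6
```

Run:
```python
from h import *
go([.4421,-.2041,-.017],1.677)
```

```text
t 31.35 tcp [ 0.4424 -0.2043 -0.0161] yaw 1.678 tilt 0.04 | shift mm [ 0.2 -0.3  0.9] rz 0.001 q1,q6 [-0.43  1.03] w 0.0281 F [-0.6  1.2  6.8]
```

Request:
drive_tool:
  targets:
    - [0,0,-30,0,0,0,20]
    - [0,0,-40,0,0,0,20]
    - [0,0,-40,0,0,0,20]
    - [0,0,-36,0,0,-0.1,20]
    - [0,0,0,0,0,-0.17,20]
    - [0,0,0,0,0,-0.17,20]
    - [0,0,0,0,0,-0.17,20]
    - [0,0,0,0,0,-0.17,20]

```text
time_s: 32.35
eef_pos: [0.4418, -0.2041, 0.1292]
tool_rot: [-1.045, -2.962, -0.0]
force: [-0.4, 0.5, -2.2]
gripper_width: 0.0286
gripper_force: 60.0
```

Request:
drive_tool:
  targets:
    - [0,0,0,0,0,-0.17,20]
    - [0,0,0,0,0,-0.17,20]
    - [0,0,0,0,0,-0.17,20]
    - [0,0,0,0,0,-0.16,20]
    - [-20,50,0,0,0,0,20]
    - [-20,50,0,0,0,0,20]
    - [-20,50,0,0,0,0,20]
    - [-20,50,0,0,0,0,20]

```text
time_s: 33.35
eef_pos: [0.5251, -0.0038, 0.1292]
tool_rot: [-0.022, -3.141, 0.0]
force: [1.2, -1.5, -2.1]
gripper_width: 0.0286
gripper_force: 60.1
```

Run:
```python
from h import *
go([.577,.1505,.13],3.1286)
im=grab('top')
for f in fuses(im): print(f)
```

```text
t 33.35 tcp [ 0.5251 -0.0038  0.1292] yaw 3.128 tilt 0.02 | shift mm [-49.7 155.   -0.8] rz -0.001 q1,q6 [-0.01  0.01] w 0.0286 F [ 1.2 -1.5 -2.1]
([406.6, 252.8], [0.4786, -0.3342], -1.485, [0.0336, 0.0971])
```

Request:
drive_tool:
  targets:
    - [-16,50,0,0,0,0,20]
    - [-17,50,0,0,0,0,20]
    - [-17,50,0,0,0,0,20]
    - [0,5,0,0,0,0,20]
    - [0,0,25,0,0,0,20]
    - [0,0,30,0,0,0,20]
    - [0,0,25,0,0,0,20]
    - [0,0,0,0,0,0,20]

```text
time_s: 34.4
eef_pos: [0.5754, 0.1478, 0.0477]
tool_rot: [-0.023, -3.138, 0.002]
force: [-0.2, 0.1, -1.8]
gripper_width: 0.0286
gripper_force: 60.4
```

Run:
```python
from h import *
go([.577,.1505,.0109],3.1286)
```

```text
t 34.4 tcp [0.5754 0.1478 0.0477] yaw 3.127 tilt 0.23 | shift mm [-1.7  2.8 36.8] rz -0.001 q1,q6 [0.25 0.27] w 0.0286 F [-0.2  0.1 -1.8]
```

Request:
drive_tool:
  targets:
    - [-1.3,2.5,0,0,0,0,20]
    - [0,0,0,0,0,0,20]
    - [0,0,3,0,0,0,20]
    - [0,0,3,0,0,0,20]
    - [0,0,3,0,0,0,20]
    - [0,0,3,0,0,0,20]
    - [0,0,0,0,0,0,20]
    - [0,0,0,0,0,0,20]

```text
time_s: 35.4
eef_pos: [0.5784, 0.1515, 0.0375]
tool_rot: [0.022, 3.142, 0.0]
force: [-0.1, -0.1, -2.1]
gripper_width: 0.0285
gripper_force: 60.4
```

Run:
```python
from h import *
go([.577,.1505,.0109],3.1286)
```

```text
t 35.4 tcp [0.5784 0.1515 0.0375] yaw 3.128 tilt 0.01 | shift mm [ 1.4 -1.  26.6] rz -0.001 q1,q6 [0.26 0.27] w 0.0285 F [-0.1 -0.1 -2.1]
```

Request:
drive_tool:
  targets:
    - [1,-0.5,3,0,0,0,20]
    - [0,0,3,0,0,0,20]
    - [0,0,3,0,0,0,20]
    - [0,0,3,0,0,0,20]
    - [0,0,3,0,0,0,20]
    - [0,0,3,0,0,0,20]
    - [0,0,3,0,0,0,20]
    - [0,0,0,0,0,0,20]

```text
time_s: 36.4
eef_pos: [0.5765, 0.1507, 0.0151]
tool_rot: [-0.022, -3.14, 0.001]
force: [2.4, -0.3, -11.6]
gripper_width: 0.0284
gripper_force: 59.9
```

Request:
drive_tool:
  targets:
    - [0,0,3,0,0,0,20]
    - [0,0,2,0,0,0,20]
    - [0,0,1.5,0,0,0,20]
    - [0,0,0,0,0,0,20]
    - [0,0,0,0,0,0,20]
    - [0,0,0,0,0,0,20]
    - [0,0,0,0,0,0,20]
    - [0,0,0,0,0,0,20]

```text
time_s: 37.4
eef_pos: [0.5768, 0.1509, 0.0107]
tool_rot: [-0.022, -3.141, -0.0]
force: [-4.5, -0.7, 3.7]
gripper_width: 0.0287
gripper_force: 61.7
```

Run:
```python
from h import *
go([.577,.1505,.0109],3.1286)
```

```text
t 37.4 tcp [0.5768 0.1509 0.0107] yaw 3.128 tilt 0.02 | shift mm [-0.2 -0.4 -0.2] rz -0.001 q1,q6 [0.26 0.27] w 0.0287 F [-4.5 -0.7  3.7]
```

Request:
drive_tool:
  targets:
    - [0,0,1,0,0,0,20]
    - [0,0,-1,0,0,0,40]
    - [0,0,0,0,0,0,50]
    - [0,0,0,0,0,0,50]
    - [0,0,-20,0,0,0,50]
    - [0,0,-40,0,0,0,50]
    - [0,0,-40,0,0,0,50]
    - [0,0,-20,0,0,0,50]

```text
time_s: 38.4
eef_pos: [0.5783, 0.1512, 0.1323]
tool_rot: [0.022, 3.139, 0.001]
force: [0.5, 0.6, -0.5]
gripper_width: 0.0503
gripper_force: 0.0
```

Request:
drive_tool:
  targets:
    - [10,-60,0,0,0,0.17,70]
    - [10,-60,0,0,0,0,70]
    - [10,-60,0,0,0,0,70]
    - [0,-60,0,0,0,0.17,70]
    - [0,-50,0,0,0,0.17,70]
    - [0,0,0,0,0,0.17,70]
    - [0,0,0,0,0,0.17,70]
    - [0,0,0,0,0,0.17,70]

```text
time_s: 39.4
eef_pos: [0.4966, -0.1295, 0.1299]
tool_rot: [1.561, 2.726, 0.0]
force: [0.1, -0.2, 0.2]
gripper_width: 0.0702
gripper_force: 0.0
```

Run:
```python
from h import *
im=grab('top');sc=grab('scene')
for f in fuses(im): print(f)
for n,I,box in(('top',im,(93,222,183,254)),('scene',sc,(295,440,200,350))):
    H,S,V=hsv(I);u0,u1,v0,v1=box;M=np.zeros_like(V);M[v0:v1,u0:u1]=((S<70)&(V>115))[v0:v1,u0:u1]
    for m,st,c in blobs(M,90):
        print(n,st.tolist(),c, pca(I,m,.057) )
H,S,V=hsv(sc)
M=np.zeros_like(V);M[130:200,200:300]=((S<75)&(V>90))[130:200,200:300]
for m,st,c in blobs(M,40): print(st.tolist(),c,ray(sc,[c],.022))
go([.4787,-.334,.1],1.657)
```

```text
([316.3, 130.8], [0.782, -0.1339], -1.264, [0.06, 0.0798])
([216.3, 133.7], [0.7807, 0.1104], -1.422, [0.0284, 0.191])
([276.2, 191.7], [0.633, -0.0313], -0.231, [0.0575, 0.0772])
top [96, 188, 118, 60, 1547] [164.97478992 217.39948287] (array([0.57308751, 0.22437859]), np.float64(-1.6825586428273802), array([0.13277214, 0.27093799]))
scene [295, 200, 20, 9, 123] [303.64227642 203.5203252 ] (array([ 0.50171976, -0.00351263]), np.float64(-0.4789399353823535), array([0.02311873, 0.04738314]))
scene [320, 242, 28, 26, 306] [333.38562092 253.79084967] (array([0.57767132, 0.15276655]), np.float64(-0.006291241051568151), array([0.02740735, 0.08054482]))
scene [368, 274, 29, 30, 364] [382.05494505 287.98076923] (array([0.57913824, 0.29279011]), np.float64(-0.018652904495109996), array([0.02670246, 0.08282361]))
[209, 144, 28, 18, 208] [223.32692308 150.82692308] [[ 0.4760235  -0.33374558  0.022     ]]
t 39.5 tcp [ 0.4967 -0.1293  0.1299] yaw 2.106 tilt 0.01 | shift mm [-167.  -119.8   29.9] rz 0.449 q1,q6 [-0.25  0.78] w 0.07 F [ 0.2 -0.2 -1.3]
```

Both fuses are home, and the third is where it was at (.4787,−.334).

Request:
drive_tool:
  targets:
    - [-45,-30,0,0,0,0,70]
    - [-45,-30,0,0,0,0,70]
    - [-45,-30,0,0,0,0,70]
    - [-32,-30,0,0,0,0,70]
    - [0,0,0,0,0,0.15,70]
    - [0,0,0,0,0,0.15,70]
    - [0,0,0,0,0,0.15,70]
    - [0,0,0,0,0,0,70]

```text
time_s: 40.5
eef_pos: [0.479, -0.334, 0.1298]
tool_rot: [-2.118, -2.32, -0.0]
force: [-0.4, 0.2, -0.0]
gripper_width: 0.0697
gripper_force: 0.0
```

Run:
```python
from h import *
go([.4787,-.334,-.0165],1.657)
sc=grab('scene');H,S,V=hsv(sc)
M=np.zeros_like(V);M[130:200,200:250]=((S<75)&(V>90))[130:200,200:250]
for m,st,c in blobs(M,30): print(st.tolist(),c,ray(sc,[c],.022))
```

```text
t 40.5 tcp [ 0.479  -0.334   0.1298] yaw 1.662 tilt 0.01 | shift mm [  0.   -0.3 146.3] rz 0.005 q1,q6 [-0.61  0.87] w 0.0697 F [-0.4  0.2 -0. ]
[209, 144, 23, 13, 107] [219.40186916 149.        ] [[ 0.47831574 -0.34814546  0.022     ]]
```

Request:
drive_tool:
  targets:
    - [0,0,40,0,0,0.005,70]
    - [0,0,40,0,0,0,70]
    - [0,0,40,0,0,0,70]
    - [0,0,15,0,0,0,70]
    - [0,0,8,0,0,0,70]
    - [0,0,3.5,0,0,0,70]
    - [0,0,0,0,0,0,70]
    - [0,0,0,0,0,0,70]

```text
time_s: 41.55
eef_pos: [0.4794, -0.3344, -0.0157]
tool_rot: [2.127, 2.31, 0.0]
force: [0.2, 0.6, 0.7]
gripper_width: 0.0703
gripper_force: 0.0
```

Request:
drive_tool:
  targets:
    - [0,0,0,0,0,0,50]
    - [0,0,0,0,0,0,40]
    - [0,0,0,0,0,0,30]
    - [0,0,0,0,0,0,20]
    - [0,0,0,0,0,0,20]
    - [0,0,0,0,0,0,20]
    - [0,0,0,0,0,0,20]
    - [0,0,0,0,0,0,20]

```text
time_s: 42.55
eef_pos: [0.4792, -0.3341, -0.0162]
tool_rot: [2.128, 2.31, 0.0]
force: [-0.5, 0.5, 5.7]
gripper_width: 0.0283
gripper_force: 60.2
```

Run:
```python
from h import *
go([.4787,-.334,-.0165],1.657)
```

```text
t 42.55 tcp [ 0.4792 -0.3341 -0.0162] yaw 1.653 tilt 0.03 | shift mm [ 0.1 -0.5  0.3] rz -0.004 q1,q6 [-0.61  0.88] w 0.0283 F [-0.5  0.5  5.7]
```

Request:
drive_tool:
  targets:
    - [0,0,-30,0,0,0,20]
    - [0,0,-40,0,0,0,20]
    - [0,0,-40,0,0,0,20]
    - [0,0,-36,0,0,-0.115,20]
    - [0,0,0,0,0,-0.17,20]
    - [0,0,0,0,0,-0.17,20]
    - [0,0,0,0,0,-0.17,20]
    - [0,0,0,0,0,-0.17,20]

```text
time_s: 43.55
eef_pos: [0.4787, -0.3338, 0.1289]
tool_rot: [-1.059, -2.957, -0.0]
force: [1.0, 0.0, -1.6]
gripper_width: 0.0283
gripper_force: 59.6
```

Request:
drive_tool:
  targets:
    - [0,0,0,0,0,-0.17,20]
    - [0,0,0,0,0,-0.17,20]
    - [0,0,0,0,0,-0.17,20]
    - [0,0,0,0,0,-0.17,20]
    - [-12,55,0,0,0,0,20]
    - [-12,55,0,0,0,0,20]
    - [-12,55,0,0,0,0,20]
    - [-12,55,0,0,0,0,20]

```text
time_s: 44.55
eef_pos: [0.5299, -0.113, 0.1291]
tool_rot: [-0.022, -3.141, -0.0]
force: [1.2, -0.1, -1.0]
gripper_width: 0.0289
gripper_force: 59.7
```

Run:
```python
from h import *
go([.5774,.2203,.13],3.1286)
```

```text
t 44.55 tcp [ 0.5299 -0.113   0.1291] yaw 3.127 tilt 0.02 | shift mm [-42.7 334.   -0.9] rz -0.001 q1,q6 [-0.21 -0.2 ] w 0.0289 F [ 1.2 -0.1 -1. ]
```

Request:
drive_tool:
  targets:
    - [-8,55,0,0,0,0,20]
    - [-8,55,0,0,0,0,20]
    - [-8,55,0,0,0,0,20]
    - [-8,55,0,0,0,0,20]
    - [-8,55,0,0,0,0,20]
    - [-2,57,0,0,0,0,20]
    - [0,0,30,0,0,0,20]
    - [0,0,0,0,0,0,20]

```text
time_s: 45.55
eef_pos: [0.5745, 0.2167, 0.0969]
tool_rot: [-0.02, -3.137, 0.003]
force: [-1.3, -0.3, -1.2]
gripper_width: 0.0287
gripper_force: 59.9
```

Request:
drive_tool:
  targets:
    - [0,0,25,0,0,0,20]
    - [0,0,20,0,0,0,20]
    - [0,0,10,0,0,0,20]
    - [0,0,0,0,0,0,20]
    - [0,0,0,0,0,0,20]
    - [0,0,0,0,0,0,20]
    - [0,0,0,0,0,0,20]
    - [0,0,0,0,0,0,20]

```text
time_s: 46.55
eef_pos: [0.5766, 0.2168, 0.0447]
tool_rot: [0.022, 3.141, 0.0]
force: [-0.3, -0.6, -0.8]
gripper_width: 0.0286
gripper_force: 59.9
```

Run:
```python
from h import *
go([.5774,.2203,.0108],3.1286)
```

```text
t 46.55 tcp [0.5766 0.2168 0.0447] yaw 3.128 tilt 0.02 | shift mm [-0.7  3.6 33.9] rz -0.001 q1,q6 [0.36 0.37] w 0.0286 F [-0.3 -0.6 -0.8]
```

Request:
drive_tool:
  targets:
    - [-0.7,3.6,0,0,0,0,20]
    - [0,0,0,0,0,0,20]
    - [0,0,3,0,0,0,20]
    - [0,0,3,0,0,0,20]
    - [0,0,3,0,0,0,20]
    - [0,0,0,0,0,0,20]
    - [0,0,0,0,0,0,20]
    - [0,0,0,0,0,0,20]

```text
time_s: 47.55
eef_pos: [0.5774, 0.2204, 0.0356]
tool_rot: [0.022, 3.141, 0.001]
force: [-0.6, 2.3, -1.5]
gripper_width: 0.0284
gripper_force: 60.0
```

Run:
```python
from h import *
go([.5774,.2203,.0108],3.1286)
```

```text
t 47.55 tcp [0.5774 0.2204 0.0356] yaw 3.128 tilt 0.02 | shift mm [-0.  -0.1 24.8] rz -0.001 q1,q6 [0.36 0.38] w 0.0284 F [-0.6  2.3 -1.5]
```

Request:
drive_tool:
  targets:
    - [0,0,3,0,0,0,20]
    - [0,0,3,0,0,0,20]
    - [0,0,3,0,0,0,20]
    - [0,0,3,0,0,0,20]
    - [0,0,3,0,0,0,20]
    - [0,0,3,0,0,0,20]
    - [0,0,3,0,0,0,20]
    - [0,0,0,0,0,0,20]

```text
time_s: 48.55
eef_pos: [0.5763, 0.2199, 0.0129]
tool_rot: [-0.022, -3.139, 0.002]
force: [1.4, 0.1, -12.6]
gripper_width: 0.0287
gripper_force: 60.0
```

Request:
drive_tool:
  targets:
    - [0,0,2,0,0,0,20]
    - [0,0,2,0,0,0,20]
    - [0,0,1,0,0,0,20]
    - [0,0,0,0,0,0,20]
    - [0,0,0,0,0,0,20]
    - [0,0,0,0,0,0,20]
    - [0,0,0,0,0,0,20]
    - [0,0,0,0,0,0,20]

```text
time_s: 49.55
eef_pos: [0.5771, 0.2206, 0.0107]
tool_rot: [0.021, 3.141, 0.001]
force: [-5.1, 1.8, 4.8]
gripper_width: 0.0283
gripper_force: 62.2
```

Run:
```python
from h import *
go([.5774,.2203,.0108],3.1286)
```

```text
t 49.55 tcp [0.5771 0.2206 0.0107] yaw 3.128 tilt 0.06 | shift mm [-0.3 -0.3 -0.1] rz -0.001 q1,q6 [0.36 0.38] w 0.0283 F [-5.1  1.8  4.8]
```

Request:
drive_tool:
  targets:
    - [0,0,1,0,0,0,20]
    - [0,0,-1,0,0,0,40]
    - [0,0,0,0,0,0,50]
    - [0,0,0,0,0,0,50]
    - [0,0,-20,0,0,0,50]
    - [0,0,-40,0,0,0,50]
    - [0,0,-50,0,0,0,50]
    - [0,0,-40,0,0,0,50]

```text
time_s: 50.55
eef_pos: [0.5776, 0.2203, 0.1614]
tool_rot: [0.022, 3.14, 0.001]
force: [1.3, 0.3, -0.6]
gripper_width: 0.0501
gripper_force: 0.0
```

Request:
drive_tool:
  targets:
    - [50,0,0,0,0,0,50]
    - [50,0,0,0,0,0,50]
    - [50,0,0,0,0,0,50]
    - [50,0,0,0,0,0,50]
    - [40,0,0,0,0,0,50]
    - [0,0,0,0,0,0,50]
    - [0,0,0,0,0,0,50]
    - [0,0,0,0,0,0,50]

```text
time_s: 51.55
eef_pos: [0.3383, 0.2238, 0.1594]
tool_rot: [0.023, 3.141, 0.0]
force: [0.6, 0.0, 1.1]
gripper_width: 0.0499
gripper_force: 0.0
```

```bash
cat > k.py <<'E'
from h import *
def knob(T):
    H,S,V=hsv(T)
    o=~((H>90)&(H<112)&(S>80));o[:235]=0;o[300:]=0;o[:,:255]=0;o[:,312:]=0
    m=max(blobs(o,500),key=lambda q:q[1][4])[0]
    v,u=np.nonzero(m);print('nose/whole centroid',u.mean(),v.mean())
    w=((S<45)&(V>135));w[:235]=0;w[285:]=0;w[:,:260]=0;w[:,308:]=0
    for q,st,c in blobs(w,80):
        print('white',st.tolist(),c,ray(T,[c],.03)[0].round(4))
    w=(H>10)&(H<30)&(S>55)&(V>80);w[:235]=0;w[290:]=0;w[:,:262]=0;w[:,310:]=0
    for q,st,cc in blobs(w,3):
        p=ray(T,[cc],.03)[0];d=p-np.array([.4685,-.0437,0]);print('brass',cc,st[4],p.round(4),np.hypot(*d[:2]).round(4),np.arctan2(d[1],d[0]).round(3))
E
python3 - <<'E'
from k import *
T=grab('top');sc=grab('scene')
go([.4685,-.0437,.15],2.84)
knob(T)
for n,I,box in(('top',T,(93,222,183,254)),('scene',sc,(295,440,200,350))):
    H,S,V=hsv(I);u0,u1,v0,v1=box;M=np.zeros_like(V);M[v0:v1,u0:u1]=((S<70)&(V>115))[v0:v1,u0:u1]
    for m,st,c in blobs(M,90):
        print(n,st.tolist(),c.round(1), pca(I,m,.057)[:2] )
# scene knob brass
H,S,V=hsv(sc);w=(H>10)&(H<30)&(S>90)&(V>80);w[:180]=0;w[225:]=0;w[:,:275]=0;w[:,325:]=0
for q,st,cc in blobs(w,3): print('sc brass',st,cc,ray(sc,[cc],.03))
c=cv2.hconcat([cv2.resize(T['pixels'][235:300,255:315],(554,600),interpolation=cv2.INTER_CUBIC)]);cv2.imwrite('pics/knob.png',c)
E
```

```text
t 51.65 tcp [0.3381 0.2236 0.1592] yaw 3.127 tilt 0.02 | shift mm [-134.3 -265.4    9.2] rz 0.287 q1,q6 [0.58 0.6 ] w 0.0501 F [-0.5 -0.8  0.1]
nose/whole centroid 283.98130277442704 261.4221954161641
white [268, 241, 32, 36, 790] [283.93291139 260.66202532] [ 0.4683 -0.0441  0.03  ]
brass [289.09090909 243.45454545] 11 [ 0.5077 -0.0573  0.03  ] 0.0415 -0.334
top [191, 195, 14, 43, 425] [197.9 215.8] (array([0.57451416, 0.14934523]), np.float64(-0.010613836934155952))
top [130, 196, 14, 42, 425] [136.6 216.9] (array([0.57574446, 0.28890241]), np.float64(-0.004186256665408235))
top [161, 196, 14, 43, 431] [167.5 217. ] (array([0.57379198, 0.21847439]), np.float64(-0.005971250743678699))
scene [295, 200, 20, 9, 122] [303.6 203.5] (array([ 0.50185183, -0.00363491]), np.float64(-0.47162750315090934))
scene [320, 242, 28, 26, 303] [333.4 253.7] (array([0.57753905, 0.15272668]), np.float64(-0.0021176500522978457))
scene [343, 257, 29, 28, 333] [357.3 270.2] (array([0.57738849, 0.22281564]), np.float64(-0.019372424358506248))
scene [368, 274, 29, 30, 361] [382.1 288. ] (array([0.57924213, 0.29288146]), np.float64(-0.013312678805741024))
sc brass [284 201   6   3  10] [286.3 201.9] [[ 0.50914992 -0.05619025  0.03      ]]
```

View pics/knob.png

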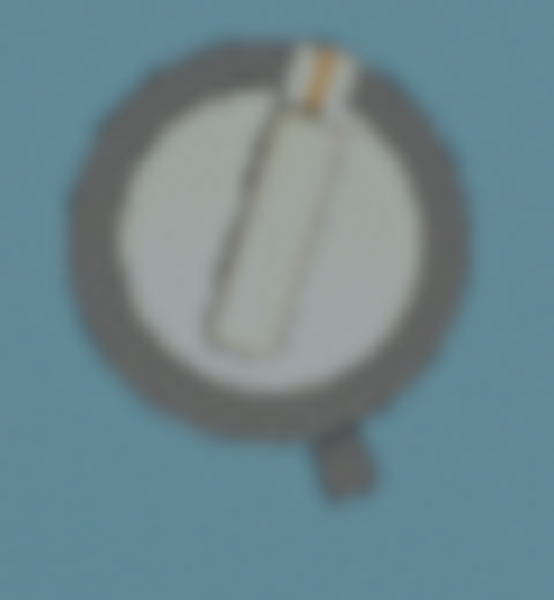

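All three fuses sit in their poles in both views. The knob crop shows the nose at about (320,78) and the mark at (347,465) around an axis at (269,239), so it needs about 2.54 rad clockwise.

Request:
drive_tool:
  targets:
    - [-26,-53,0,0,0,0,60]
    - [-27,-53,0,0,0,0,60]
    - [-27,-53,0,0,0,0,60]
    - [-27,-53,0,0,0,0,60]
    - [-27,-53,0,0,0,0,60]
    - [0,0,0,0,0,0.14,60]
    - [0,0,40,0,0,0.137,60]
    - [0,0,0,0,0,0,60]

```text
time_s: 52.65
eef_pos: [0.4659, -0.0436, 0.1173]
tool_rot: [-0.455, -3.103, 0.0]
force: [-1.1, -0.5, 0.7]
gripper_width: 0.0601
gripper_force: 0.0
```

Run:
```python
from h import *
go([.4685,-.0438,.010],2.85)
```

```text
t 52.65 tcp [ 0.4659 -0.0436  0.1173] yaw 2.851 tilt 0.3 | shift mm [ -3.1   0.7 107.2] rz 0.001 q1,q6 [-0.09  0.2 ] w 0.0601 F [-1.1 -0.5  0.7]
```

Request:
drive_tool:
  targets:
    - [-2,0.5,35,0,0,0,60]
    - [0,0,35,0,0,0,60]
    - [0,0,20,0,0,0,60]
    - [0,0,10,0,0,0,60]
    - [0,0,5,0,0,0,60]
    - [0,0,0,0,0,0,60]
    - [0,0,0,0,0,0,60]
    - [0,0,0,0,0,0,60]

```text
time_s: 53.65
eef_pos: [0.4701, -0.0434, 0.0149]
tool_rot: [0.455, 3.108, 0.0]
force: [-0.3, -0.2, -0.8]
gripper_width: 0.0601
gripper_force: 0.0
```

Request:
drive_tool:
  targets:
    - [0,0,0,0,0,0,40]
    - [0,0,0,0,0,0,25]
    - [0,0,0,0,0,0,8]
    - [0,0,0,0,0,0,8]
    - [0,0,0,0,0,0,8]
    - [0,0,0,0,0,0,8]
    - [0,0,0,0,0,0,8]
    - [0,0,0,0,0,0,8]
  newtons: 30

```text
time_s: 54.65
eef_pos: [0.4699, -0.0432, 0.0145]
tool_rot: [0.455, 3.108, 0.0]
force: [0.6, 1.8, 4.9]
gripper_width: 0.0177
gripper_force: 32.1
```

Run:
```python
from h import *
go([.4685,-.0438,.010],2.85);print(readout.sense()['wrist_torque'])
```

```text
t 54.65 tcp [ 0.4699 -0.0432  0.0145] yaw 2.851 tilt 0.02 | shift mm [ 1.2 -0.9  4.5] rz 0.001 q1,q6 [-0.09  0.2 ] w 0.0177 F [0.6 1.8 4.9]
[ 0.38424683  0.01056736 -0.12553857]
```

Request:
drive_tool:
  targets:
    - [0,0,0.1,0,0,0.16,8]
    - [0,0,0.1,0,0,0.16,8]
    - [0,0,0.1,0,0,0.16,8]
    - [0,0,0.1,0,0,0.16,8]
    - [0,0,0.1,0,0,0.16,8]
    - [0,0,0.1,0,0,0.16,8]
    - [0,0,0.1,0,0,0.16,8]
    - [0,0,0.1,0,0,0.16,8]

```text
time_s: 55.65
eef_pos: [0.4693, -0.0435, 0.0135]
tool_rot: [-2.227, -2.216, 0.001]
force: [-0.8, -0.4, 4.3]
gripper_width: 0.0173
gripper_force: 30.8
```

Run:
```python
from h import *
go([.4685,-.0438,.010],2.85-2.54);print(readout.sense()['wrist_torque'])
```

```text
t 55.65 tcp [ 0.4693 -0.0435  0.0135] yaw 1.566 tilt 0.05 | shift mm [-0.3 -0.8  3.5] rz 1.256 q1,q6 [-0.09  1.48] w 0.0173 F [-0.8 -0.4  4.3]
[0.0460853  0.32682826 0.04597008]
```

Request:
drive_tool:
  targets:
    - [0,0,0.1,0,0,0.16,8]
    - [0,0,0.1,0,0,0.16,8]
    - [0,0,0.1,0,0,0.16,8]
    - [0,0,0.1,0,0,0.16,8]
    - [0,0,0.1,0,0,0.16,8]
    - [0,0,0.1,0,0,0.16,8]
    - [0,0,0.1,0,0,0.16,8]
    - [0,0,0.1,0,0,0.136,8]

```text
time_s: 56.65
eef_pos: [0.4689, -0.0432, 0.0125]
tool_rot: [-3.103, -0.485, 0.002]
force: [-2.7, 1.9, 2.2]
gripper_width: 0.0176
gripper_force: 30.7
```

Request:
drive_tool:
  targets:
    - [0,0,0,0,0,0,8]
    - [0,0,0,0,0,0,8]
    - [0,0,0,0,0,0,40]
    - [0,0,0,0,0,0,40]
    - [0,0,0,0,0,0,40]
    - [0,0,-40,0,0,0,40]
    - [0,0,-50,0,0,0,40]
    - [0,0,-50,0,0,0,40]

```text
time_s: 57.65
eef_pos: [0.4696, -0.0434, 0.1543]
tool_rot: [3.103, 0.493, -0.0]
force: [1.1, 0.5, -0.2]
gripper_width: 0.0399
gripper_force: 0.0
```

Run:
```python
from h import *
go([.36,-.25,.16],1.35)
```

```text
t 57.65 tcp [ 0.4696 -0.0434  0.1543] yaw 0.315 tilt 0.01 | shift mm [-168.2  162.5   -5.7] rz -1.035 q1,q6 [-0.09  2.73] w 0.0399 F [ 1.1  0.5 -0.2]
```

Request:
drive_tool:
  targets:
    - [-40,40,0,0,0,0,0]
    - [-43,40,0,0,0,0,0]
    - [-43,40,0,0,0,0,0]
    - [-42,42,0,0,0,0,0]
    - [0,0,0,0,0,-0.17,0]
    - [0,0,0,0,0,-0.17,0]
    - [0,0,0,0,0,-0.17,0]
    - [0,0,0,0,0,-0.17,0]
  newtons: 40

```text
time_s: 58.65
eef_pos: [0.3601, -0.2496, 0.1528]
tool_rot: [2.757, 1.507, -0.0]
force: [-0.4, -0.4, 0.3]
gripper_width: 0.0003
gripper_force: 0.0
```

Run:
```python
from k import *
T=grab('top');sc=grab('scene')
knob(T);go([.5,-.02,.16],1.35)
# mark: grey block outside disk
H,S,V=hsv(T);o=~((H>90)&(H<112)&(S>80));o[:235]=0;o[300:]=0;o[:,:255]=0;o[:,312:]=0
m=max(blobs(o,500),key=lambda q:q[1][4])[0].astype(np.uint8)
e=cv2.morphologyEx(m,cv2.MORPH_OPEN,cv2.getStructuringElement(2,(25,25)))
for q,st,cc in blobs((m>0)&(e==0),6):
    d=ray(T,[cc],.022)[0][:2]-[.4683,-.0441];print('mark',cc,st[4],np.hypot(*d).round(4),np.arctan2(d[1],d[0]).round(3))
# white sector outside the skirt radius
w=(S<45)&(V>125)&(m>0)
v,u=np.nonzero(w);P=ray(T,np.c_[u,v],.028)[:,:2]-[.4683,-.0441];r=np.hypot(*P.T);k=(r>.041)&(r<.055)
a=np.arctan2(P[k,1],P[k,0]);print('nose px',k.sum(),np.angle(np.exp(1j*a).mean()), np.sort(a).round(2).tolist())
H,S,V=hsv(sc);w=(H>10)&(H<30)&(S>80)&(V>70);w[:180]=0;w[225:]=0;w[:,:275]=0;w[:,325:]=0
for q,st,cc in blobs(w,2):
    p=ray(sc,[cc],.026)[0];d=p[:2]-[.4683,-.0441];print('sc brass',st[4],cc,p,np.hypot(*d),np.arctan2(d[1],d[0]))
```

```text
nose/whole centroid 283.94762191450934 261.5833835039133
white [268, 245, 33, 37, 832] [284.06610577 261.29447115] [ 0.4669 -0.0443  0.03  ]
brass [289.7 276.8] 10 [ 0.4311 -0.0561  0.03  ] 0.0394 -2.821
t 58.75 tcp [ 0.3601 -0.2495  0.1528] yaw 0.997 tilt 0.01 | shift mm [268.7  -7.1  -7.2] rz -0.353 q1,q6 [-0.61  1.54] w 0.0002 F [-0.2 -0.4  0. ]
mark [292.12 285.48] 50 0.0599 -2.848
nose px 22 -2.8255923868179655 [-3.01, -3.01, -2.98, -2.97, -2.96, -2.95, -2.93, -2.91, -2.9, -2.89, -2.88, -2.77, -2.76, -2.73, -2.73, -2.71, -2.71, -2.69, -2.69, -2.67, -2.66, -2.64]
```

Request:
drive_tool:
  targets:
    - [0,0,0,0,0,-0.17,0]
    - [0,0,0,0,0,-0.17,0]
    - [46,22,0,0,0,0,0]
    - [46,23,0,0,0,0,0]
    - [46,23,0,0,0,0,0]
    - [46,23,0,0,0,0,0]
    - [46,23,0,0,0,0,0]
    - [46,23,0,0,0,0,0]

```text
time_s: 59.75
eef_pos: [0.5589, -0.0116, 0.1528]
tool_rot: [2.471, 1.939, 0.0]
force: [0.4, -0.1, 0.7]
gripper_width: -0.0001
gripper_force: 0.0
```

Run:
```python
from h import *
go([.553,-.011,.0544],1.335)
```

```text
t 59.75 tcp [ 0.5589 -0.0116  0.1528] yaw 1.331 tilt 0.02 | shift mm [-0.9 -5.9 98.4] rz -0.004 q1,q6 [-0.02  1.79] w -0.0001 F [ 0.4 -0.1  0.7]
```

Request:
drive_tool:
  targets:
    - [-1,-7,0,0,0,0,0]
    - [0,0,40,0,0,0,0]
    - [0,0,40,0,0,0,0]
    - [0,0,18,0,0,0,0]
    - [0,0,0,0,0,0,0]
    - [0,5,0,0,0,0,0]
    - [0,6,0,0,0,0,0]
    - [0,6,0,0,0,0,0]

```text
time_s: 60.75
eef_pos: [0.5684, -0.0166, 0.0556]
tool_rot: [2.467, 1.943, 0.002]
force: [0.2, 0.0, 0.2]
gripper_width: 0.0001
gripper_force: 0.0
```

Request:
drive_tool:
  targets:
    - [0,6,0,0,0,0,0]
    - [0,6,0,0,0,0,0]
    - [0,6,0,0,0,0,0]
    - [0,6,0,0,0,0,0]
    - [0,6,0,0,0,0,0]
    - [0,6,0,0,0,0,0]
    - [0,6,0,0,0,0,0]
    - [0,6,0,0,0,0,0]

```text
time_s: 61.75
eef_pos: [0.6145, -0.0277, 0.0548]
tool_rot: [-2.468, -1.944, -0.0]
force: [-0.7, 1.0, 0.9]
gripper_width: -0.0001
gripper_force: 0.4
```

Request:
drive_tool:
  targets:
    - [0,6,0,0,0,0,0]
    - [0,6,0,0,0,0,0]
    - [0,5,0,0,0,0,0]
    - [0,4,0,0,0,0,0]
    - [0,3,0,0,0,0,0]
    - [0,0,0,0,0,0,0]
    - [0,0,0,0,0,0,0]
    - [0,0,0,0,0,0,0]

```text
time_s: 62.75
eef_pos: [0.6374, -0.0332, 0.055]
tool_rot: [2.467, 1.944, 0.0]
force: [-0.5, 0.7, 0.2]
gripper_width: -0.0
gripper_force: 0.0
```

Run:
```python
from h import *
go([.642,-.033,.0544],1.335)
sc=grab('scene');H,S,V=hsv(sc);m=np.zeros_like(V);m[190:240,235:300]=V[190:240,235:300]<40
for b in blobs(m,30): print(b[1],b[2])
```

```text
t 62.75 tcp [ 0.6374 -0.0332  0.055 ] yaw 1.335 tilt 0.01 | shift mm [1.3 4.4 0.6] rz -0.0 q1,q6 [-0.05  1.75] w -0.0 F [-0.5  0.7  0.2]
[235 190  48  39 916] [256.88646288 203.60371179]
[281 195  19  23 167] [289.23952096 208.63473054]
[256 229  13  11  69] [262.5942029  234.79710145]
```

Request:
drive_tool:
  targets:
    - [0,3,0,0,0,0,0]
    - [0,3,0,0,0,0,0]
    - [0,2,0,0,0,0,0]
    - [0,0,0,0,0,0,0]
    - [0,0,0,0,0,0,0]
    - [0,0,0,0,0,0,0]
    - [0,0,0,0,0,0,0]
    - [0,0,0,0,0,0,0]

```text
time_s: 63.8
eef_pos: [0.645, -0.035, 0.0548]
tool_rot: [-2.467, -1.944, 0.0]
force: [-1.3, 0.1, 0.3]
gripper_width: -0.0002
gripper_force: 0.8
```

Request:
drive_tool:
  targets:
    - [0,-20,0,0,0,0,0]
    - [0,-20,-20,0,0,0,0]
    - [0,-10,-50,0,0,0,0]
    - [0,0,-50,0,0,0,0]
    - [-60,-10,0,0,0,0,0]
    - [-60,-30,0,0,0,0,0]
    - [-60,-30,0,0,0,0,0]
    - [0,0,0,0,0,0,0]

```text
time_s: 64.8
eef_pos: [0.4903, -0.178, 0.1756]
tool_rot: [2.471, 1.938, 0.0]
force: [-0.3, 0.4, 0.1]
gripper_width: 0.0002
gripper_force: 0.0
```

Run:
```python
from k import *
sc=grab('scene');T=grab('top');H,S,V=hsv(sc);m=np.zeros_like(V);m[190:240,235:300]=V[190:240,235:300]<40
for b in blobs(m,30): print(b[1],b[2])
print('on ref 249.4 224.7; off ref 274 211.3')
H,S,V=hsv(T);m=np.zeros_like(V);m[155:185,268:292]=V[155:185,268:292]<60
for b in blobs(m,10): print('top ball (on ref 279.9,169.9)',b[2],b[1][4])
knob(T);go([.3,-.2,.2])
for n,I,box in(('top',T,(93,222,183,254)),('scene',sc,(295,440,200,350))):
    H,S,V=hsv(I);u0,u1,v0,v1=box;M=np.zeros_like(V);M[v0:v1,u0:u1]=((S<70)&(V>115))[v0:v1,u0:u1]
    for m,st,c in blobs(M,90): print(n,st.tolist(),c.round(1))
```

```text
[281 204  19  14  52] [290.23076923 213.34615385]
[245 220   9  11  80] [248.9   225.025]
on ref 249.4 224.7; off ref 274 211.3
nose/whole centroid 283.7976401179941 261.3221238938053
white [267, 244, 33, 37, 822] [282.77007299 260.29927007] [ 0.4692 -0.0414  0.03  ]
brass [289.81818182 276.54545455] 11 [ 0.4316 -0.0564  0.03  ] 0.039 -2.809
t 64.9 tcp [ 0.4926 -0.1758  0.1754] yaw 1.333 tilt 0.1 | shift mm [ -68.9 -181.4  -24.9] rz 0 q1,q6 [-0.34  1.47] w -0.0002 F [ 1.2 -0.3 -0.3]
top [96, 188, 118, 61, 1919] [163.2 216.3]
scene [295, 200, 20, 9, 109] [304.9 203.9]
scene [320, 242, 28, 26, 307] [333.5 253.8]
scene [343, 257, 30, 28, 337] [357.4 270.1]
scene [368, 274, 29, 30, 365] [382.2 288. ]
```

```bash
python3 -c "
from bench import manip
print(manip.job_done())"
```

```text
the job is handed in; nothing more can be done
None
```

I've handed the job in; the camera checks show all three fuses home, the knob's nose within about 0.04 rad of the mark, the toggle back fully on, and the robot clear of everything, but the judge's result was not shown.

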